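# Put the spare knob away and cover the open bowl's bay

## Robot

A 6-joint arm with a two-finger parallel gripper is mounted at the origin on the work surface. World frame = base frame: x ahead of the robot, y to its left, z up, the work surface at z = 0. Lengths are in mm, angles in degrees, forces in N, time in s.
With the tool pointing down it reaches from about 300 to 850 mm from the base axis. Payload 4.2 kg.
Tool frame: the origin (TCP) lies on the centre line of the jaws, within the pads' length; the fingertips stand 8 mm ahead of it and the grasp point (between the pads) lies 11 mm behind it; z points along the fingers, y is the direction in which the jaws open and shut (so a half turn about z gives the same grasp; the last joint's range is limited). The gripper opens to 91 mm and grips with 3 to 60 N. Pads are 32 mm wide; open, the fingers measure 118 mm over their backs; the gripper's body (76 mm by 178 mm) begins 60 mm behind the grasp point.
Start: joints at [-72.365, 18.312, 89.639, -0, 72.044, -1.146], TCP at [185.131, -544.398, 221.976] pointing down, gripper open.
Joint ranges: [-177.97, 177.97], [-48.28, 115.42], [12.27, 149.76], [-77.06, 257.06], [2.81, 150.46], [-146.56, 146.56]. Speed limits (degrees/s): [147.25, 147.25, 180, 180, 180, 180].

## Interface

Orientations are given as [roll, pitch, yaw] about the fixed x, y, z axes, in that order (R = Rz(yaw) Ry(pitch) Rx(roll)).
In Python, from workcell import state, grab_frame, calibration, job_done, search_frame, cut_out, mark_of gives the robot as it stands.
- The arm moves only by the tool play_rows, never from a script. Its argument "plan" is a list of rows, each a list of 7 numbers: the finger opening in m, from 0 to 0.0912, then the shift along the tool's x, y, z in m, then the turn, a rotation vector about the tool's x, y, z in rad. A call has 1 to 12 rows; each row shifts and turns the pose as measured when the row begins, along the tool's axes as they then stand; what a row does not reach is not made up. A row lasts 1/10 s, in which the tool goes at most 50 mm and 8.59 degrees, less where a joint would pass 70% of its speed; a pose out of reach is approached as far as the arm can. A call with a gripper value outside its range is refused whole. The fingers move at their own pace and stop on an object; "grip_force" is the grip in N (left out, the last holds). Time passes only in rows, so rows that do not move let the fingers close. It gives the time, the measured TCP pose, the force and the opening at its end, in the units of the state.
- state(): the state, without advancing time (a new reading comes with each control period).
- grab_frame(name): name is "scene" or "top" or "wrist"; returns the picture (420x560x3 uint8, red, green, blue); there is no depth.
- calibration(name): a dict with "fx", "fy", "cx", "cy" (pixels), "rvec" (rotation vector, rad) and "tvec" (3), from world to camera coordinates, as OpenCV has them; the wrist camera has in their place "T_tool_cam" (4x4, takes a point from camera to tool coordinates, whose origin is the TCP and whose axes are the flange's). Camera axes: x right, y down, z forward; pixel columns grow to the right and rows downward; lengths in mm; the calibration is good to about 2 mm. A picture is of the moment at which its call begins: read the wrist's pose just before it. calibration takes no time and is no camera call.
- job_done(): hands the job in, once; it reports no verdict.
Trained networks look in the newest picture that a camera, given by its name, has taken for a name from the list of things; names that differ only in an ending like _2 or _b are one class to them, and where a whole thing is asked for, a point or a joint stands for the part that bears it (a point fixed in the world has none). Each returns a list of dicts, best first, with "confidence" (0 to 1); they miss things now and then, are a little off and sometimes report something else, mostly with a low value. They report only what shows in the picture. A call takes as long as a camera call. They do not tell look-alikes from the thing itself.
- search_frame(thing, camera): "box" ([left, top, right, bottom] in pixels, round what is visible of it).
- cut_out(thing, camera): "region" (420x560 bool, what is visible of it) and "box" ([left, top, right, bottom] in pixels, round what is visible of it).
- mark_of(thing, camera): "pixel" ([column, row] in pixels: a listed point, or the origin of a listed thing).
The state is a dict: "time_s": time; "qpos": joint angles; "qvel": joint speeds; "effort": joint torques, N m; "ee_pos": TCP position; "ee_rot": TCP orientation; "force": force on the tool from outside, world axes, zero at the start; "torque": the same for the moment, N m; "gripper_width": finger opening in mm.
Only numpy, scipy, OpenCV 4.12 (cv2) and the standard library are available. Lean on these libraries where they do the work, as an engineer would, in place of code of your own. Each camera call takes 0.05 s, during which the arm holds its last target.

## Task

Put the loose dark steel cabinet knob into the white ceramic bowl that stands in one of the two bays of the slope-topped plywood bin. Then put the aluminium cover over that same bay, to keep the dust out of the bowl: square on the slope, lying flat on it, with its hole dropped over that bay's pin. The bay with the capped mustard jar stays open, and everything else stays where it is.

Things in the scene. Friction and masses are not known exactly. Their poses are not given: they have to be found in the camera images.
- bin: Plywood bin fixed to the bench, 162 deep (x) x 306 wide (y), origin at the centre of its underside, +y its left seen from the robot. Its open top slopes 30 degrees, rising towards +x from 60 high in front to 153 at the back. Two bays, centred at y = +74 (left) and -74 (right), each 124 wide (y), open from x = -69 to +57, floor 20 above the bench.
- pin_left (a point): Foot of the left bay's steel pin, on the slope's surface near its top edge, at (69, 74, 147) in the bin's axes. The pin is 10 in diameter and stands 14 out of the slope, square to it, with a rounded tip. Same axes as the bin.
- pin_right (a point): Foot of the right bay's pin, at (69, -74, 147) in the bin's axes; otherwise as the left one.
- bay_left (a point): Point in the slope's plane where the centre of the cover's underside lies when the cover closes the left bay: 75 down the slope from pin_left. Axes of the bin; in them the slope's outward normal is (-0.5, 0, 0.866). The wall tops lie in the slope's plane: side walls 17 wide, the one between the bays 24, front 12, back 24.
- bay_right (a point): The same for the right bay.
- cover_grip (a point): Centre of the red grip bar that stands across the middle of the loose cover: 14 thick (x), 90 long (y), 36 high above the plate. This point lies 22 above the plate's underside, over its centre. Axes of the cover: x towards the edge with the hole (that edge goes to the top of the slope), z out of the side with the bar.
- cover_hole (a point): Centre of the cover's single through hole at its underside, 74.7 from the plate's centre along the cover's +x; 16 in diameter. Axes of the cover.
- cover: The cover: a flat aluminium plate 180 (x) x 156 (y) x 4 thick, 0.2 to 0.4 kg, lying flat on the bench at the start, bar up. Origin at the centre of its underside.
- bowl: Loose white ceramic bowl, 84 in diameter at the rim, 35 high, wall 4, inner floor 5 above its origin, which is the centre of its underside. It stands in the left or the right bay (a few flat brass washers lie in it).
- jar_mid (a point): Centre, half-way up, of a capped glass mustard jar with yellow cap, 56 in diameter, 60 high, standing in the bay where the bowl is not. To be left alone.
- knob_mid (a point): Centre, half-way up, of the loose dark steel cabinet knob, standing upright on the bench: 30 high, foot 28 in diameter, neck 18, round head 32 in diameter from 18 to 28 above the bench, about 70 g.
- knob: The knob itself; origin at the centre of its foot.
- tin_lid: Tin lid, 80 in diameter, 10 high, lying on the bench. Leave alone. Origin: centre of its underside.
- plant_pot: Black plastic plant pot, 112 in diameter, 95 high. Leave alone. Origin: centre of its underside.
- clear_bottle: Clear bottle with blue cap, 66 in diameter, 200 high. Leave alone. Origin: centre of its underside.
- paint_can: Green can, 80 in diameter, 100 high. Leave alone. Origin: centre of its underside.
- screwdriver: Screwdriver lying on the bench. Leave alone.
Things that resemble listed ones, but are neither listed nor needed, are in the scene too. Of the things that look like the bowl, the middle-sized one is meant.

How it is judged (in metres and radians):
On the way, in this order (a step that is already met when the one before it is completed fails the run):
1. the knob lies in the bowl, released, the bowl upright (horizontal distance between knob_mid and bowl below 0.036 m and z of knob_mid in the frame of bowl between 0.004 and 0.04 m and angle between bowl's own z axis and vertical below 0.15 rad and linear speed of knob below 0.03 m/s and contact force between knob and the fingers below 0.05 N), for 0.2 s.
2. the cover lies on the slope over the bowl's bay, its hole over that bay's pin, released (((y of bowl in the frame of bin above 0.02 m and distance between cover_hole and pin_left below 0.007 m and distance between cover_grip and bay_left below 0.034 m) or (y of bowl in the frame of bin below -0.02 m and distance between cover_hole and pin_right below 0.007 m and distance between cover_grip and bay_right below 0.034 m)) and angle between the y axis of cover_grip and the y axis of bin, either way round below 0.085 rad and angle between cover_grip's own z axis and vertical between 0.47 and 0.575 rad and linear speed of cover below 0.02 m/s and contact force between cover and the fingers below 0.05 N), for 0.2 s.
At the end, for the whole second after the job is handed in: Knob at rest in the upright bowl (centre within 36 mm of its axis, under 40 mm above its foot); cover released on the slope (tilt 27-33 deg) over the bowl's bay, hole within 7 mm of the pin's foot, bar centre within 34 mm of the bay point, square within 0.085 rad (all of step 1 and all of step 2); the robot touches nothing.
It fails at once if the tin lid, plant pot, clear bottle, paint can or screwdriver is moved more than 30 mm (distance of any of tin_lid, plant_pot, clear_bottle, paint_can, screwdriver from where it was at the start of the episode above 0.03 m).
It fails at once if the jar is moved more than 25 mm (distance of jar_mid from where it was at the start of the episode above 0.025 m).
It fails at once if the bowl is moved more than 45 mm or tipped over 30 degrees (distance of bowl from where it was at the start of the episode above 0.045 m or angle between bowl's own z axis and vertical above 0.52 rad).
It also fails if it takes over 56 s, if anything falls off the work surface, if the arm or the gripper's body presses on something with over 40 N, if the wrist force passes 120 N, or if a joint passes its speed limit or range.

## Working session

There is one attempt and no reset: what is moved stays moved. The work goes in short steps, Python scripts to look and compute and a tool call to move; the robot and the scene stay as the last step left them, time stands still between calls to the robot, and variables do not carry over. Pictures are saved under pics/ and viewed, and the job is handed in when it is done.

Besides the shell and the picture viewer there is one more tool, called after ">>>" by a JSON object that holds its "method" and its "body", one argument or row to a line. play_rows: Moves the arm, as the interface text tells. Its arguments: {"type":"object","properties":{"plan":{"type":"array"},"grip_force":{"type":"number"}},"required":["plan"]}

```bash
mkdir -p pics; ls; python3 - <<'E'
from workcell import *
import cv2
s=state(); print(s)
for n in("scene","top","wrist"):
    im=grab_frame(n); cv2.imwrite(f"pics/{n}0.png",im[:,:,::-1]); c=calibration(n); print(n,c)
E
```

```text
pics
{'time_s': 0.0, 'qpos': array([-7.23672707e+01,  1.83514229e+01,  8.97056092e+01, -1.94242170e-03,
        7.20436082e+01, -1.14647127e+00]), 'qvel': array([-0.06766064, -0.05799942,  0.00879058,  0.03543725, -0.09212456,
       -0.00980242]), 'effort': array([-1.35367109e-04, -4.12454510e+01, -2.31975782e+01,  7.27406982e-02,
        4.56517248e-02, -1.57318050e-04]), 'ee_pos': array([ 184.94375645, -543.93350543,  221.12785359]), 'ee_rot': array([-1.79899343e+02, -1.67263887e-04,  1.87798009e+01]), 'force': array([-0.72957485, -0.74991918, -0.65724587]), 'torque': array([0.04552221, 0.00367528, 0.02116452]), 'gripper_width': 91.19330514823739}
scene {'fx': 459.39803656017506, 'fy': 459.39803656017506, 'cx': 278.8947241739027, 'cy': 205.98748708421533, 'rvec': array([ 2.32885239,  1.0626186 , -0.32137919]), 'tvec': array([-320.93827258, -255.43109027, 1441.16683435])}
top {'fx': 462.45018834617474, 'fy': 462.45018834617474, 'cx': 283.7294856292332, 'cy': 216.54817479416798, 'rvec': array([ 2.20370046, -2.01110051,  0.21675846]), 'tvec': array([ -87.73766428,  533.60097295, 1505.08215358])}
wrist {'fx': 359.1142797927459, 'fy': 359.1142797927459, 'cx': 284.4453734170248, 'cy': 211.08303471826088, 'T_tool_cam': array([[-2.85264803e-04, -9.58471909e-01, -2.85186814e-01,
         8.14462989e+01],
       [ 9.99999875e-01, -1.56541001e-04, -4.74161528e-04,
        -2.00280362e-01],
       [ 4.09827076e-04, -2.85186914e-01,  9.58471834e-01,
        -1.63046683e+02],
       [ 0.00000000e+00,  0.00000000e+00,  0.00000000e+00,
         1.00000000e+00]])}
```

View pics/scene0.png

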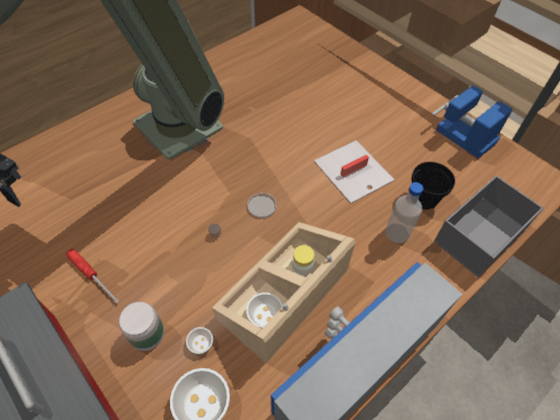

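View pics/top0.png

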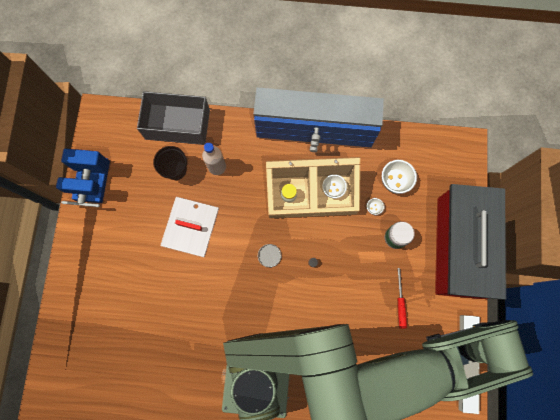

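View pics/wrist0.png

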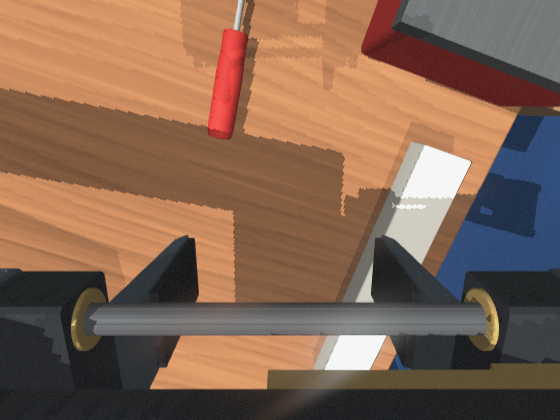

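```bash
cat > h.py <<'E'
import numpy as np, cv2
from workcell import *
from scipy.spatial.transform import Rotation as R
def cam(n,s=None):
    c=calibration(n); K=np.array([[c['fx'],0,c['cx']],[0,c['fy'],c['cy']],[0,0,1]])
    if n=='wrist':
        T=np.array(c['T_tool_cam']); s=s or state()
        W=np.eye(4); W[:3,:3]=R.from_euler('xyz',s['ee_rot'],degrees=True).as_matrix(); W[:3,3]=s['ee_pos']
        M=np.linalg.inv(W@T)
    else:
        M=np.eye(4); M[:3,:3]=R.from_rotvec(c['rvec']).as_matrix(); M[:3,3]=c['tvec']
    return K,M
def proj(n,P,s=None):
    K,M=cam(n,s); P=np.atleast_2d(P); q=(M[:3,:3]@P.T+M[:3,3:]); q=K@q; return (q[:2]/q[2]).T
def ray(n,px,s=None):
    K,M=cam(n,s); d=np.linalg.inv(K)@np.array([px[0],px[1],1.]); Rm=M[:3,:3]; return -Rm.T@M[:3,3], Rm.T@d
def onz(n,px,z,s=None):
    o,d=ray(n,px,s); return o+d*(z-o[2])/d[2]
def tri(l):
    A=np.zeros((3,3));b=np.zeros(3)
    for o,d in l:
        d=d/np.linalg.norm(d);Q=np.eye(3)-np.outer(d,d);A+=Q;b+=Q@o
    return np.linalg.solve(A,b)
def save(im,name): cv2.imwrite(f'pics/{name}.png',im[:,:,::-1])
def crop(im,x0,y0,x1,y1,k,name): save(cv2.resize(im[y0:y1,x0:x1],None,fx=k,fy=k,interpolation=cv2.INTER_CUBIC),name)
E
python3 - <<'E'
from h import *
a=cv2.imread('pics/top0.png')[:,:,::-1]; crop(a,150,140,430,290,2.8,'topc'); 
a=cv2.imread('pics/scene0.png')[:,:,::-1]; crop(a,130,130,410,340,2.8,'scenec')
s0=state()
print(s0['time_s'])
# networks: marks for many
T=['bin','pin_left','pin_right','bay_right','bay_left','cover_grip','cover_hole','cover','bowl','jar_mid','knob_mid','knob','tin_lid']
for t in T:
    for n in('top','scene'):
        try: r=mark_of(t,n)
        except Exception as e: print(t,n,e); continue
        print(t,n,[(np.round(x['pixel'],1).tolist(),round(x['confidence'],2)) for x in r])
print(state()['time_s'])
E
```

```text
0.15
bin top [([307.9, 192.2], 0.74), ([334.0, 184.9], 0.69)]
bin scene [([281.5, 293.0], 0.77)]
pin_left top [([291.8, 163.5], 0.63)]
pin_left scene [([332.5, 262.4], 0.91), ([353.2, 165.9], 0.18)]
pin_right top [([290.6, 162.1], 0.71), ([291.3, 194.2], 0.63), ([336.2, 158.6], 0.56)]
pin_right scene [([286.1, 316.1], 0.69)]
bay_right top [([311.2, 193.6], 0.71), ([335.7, 181.8], 0.69), ([187.2, 228.3], 0.15)]
bay_right scene [([266.1, 296.6], 0.71), ([214.7, 230.3], 0.44)]
bay_left top [([288.1, 180.7], 0.63), ([337.5, 161.5], 0.19)]
bay_left scene [([302.0, 252.3], 0.56)]
cover_grip top [([175.9, 170.5], 0.67)]
cover_grip scene [([354.4, 164.5], 0.68)]
cover_hole top [([198.3, 208.3], 0.97)]
cover_hole scene [([368.3, 187.3], 0.8)]
cover top [([267.9, 256.3], 0.68), ([311.5, 261.0], 0.66)]
cover scene [([355.1, 171.0], 0.83)]
bowl top [([395.6, 178.9], 0.91), ([331.4, 186.4], 0.69), ([177.6, 171.8], 0.69), ([371.9, 206.5], 0.68), ([268.9, 258.4], 0.67), ([186.4, 226.6], 0.38)]
bowl scene [([200.0, 342.0], 0.81), ([263.2, 315.8], 0.73), ([200.6, 402.0], 0.65)]
jar_mid top [([287.7, 192.0], 0.69)]
jar_mid scene [([300.8, 257.1], 0.58)]
knob_mid top [([313.9, 261.7], 0.53), ([269.5, 256.0], 0.53)]
knob_mid scene [([214.9, 231.1], 0.65)]
knob top [([312.6, 263.2], 0.44)]
knob scene [([216.2, 234.2], 0.57), ([94.3, 278.3], 0.45)]
tin_lid top [([265.5, 255.9], 0.72), ([337.2, 180.0], 0.45)]
tin_lid scene [([261.2, 203.7], 0.81), ([264.0, 296.3], 0.59), ([285.3, 313.0], 0.49)]
1.45
```

View pics/topc.png

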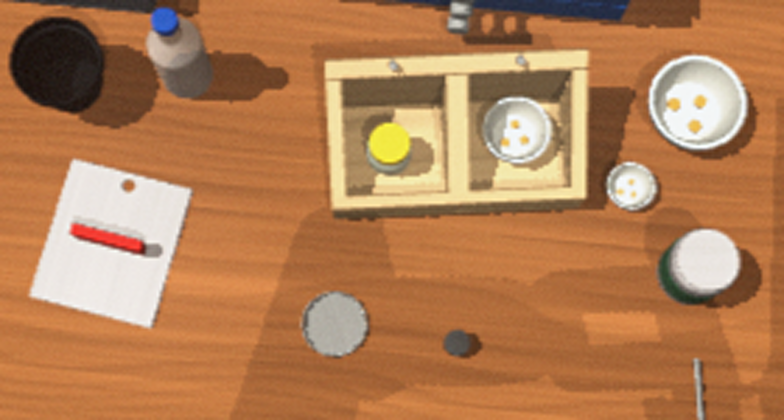

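View pics/scenec.png

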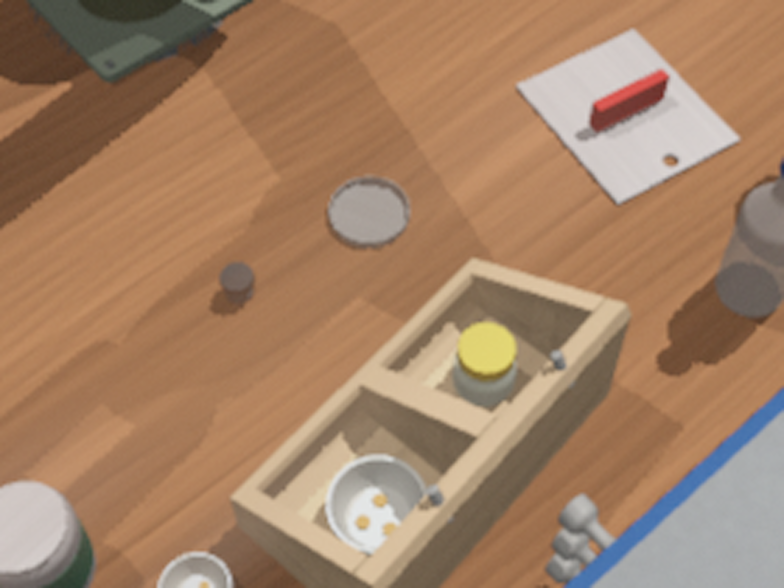

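```bash
python3 - <<'E'
from h import *
def both(name,z,pt,ps):
    a=onz('top',pt,z);b=onz('scene',ps,z);t=tri([ray('top',pt),ray('scene',ps)])
    print(name,a.round(),b.round(),'tri',t.round())
both('knob',15,(314.3,262.5),(214.9,231.1))
both('hole',4,(197,207),(369,187))
both('grip',36,(190,225),(354.4,164.5))
both('bowl',30,(334.5,186),(264,308))
both('pinL',150,(291.5,162.5),(332,261)); both('pinR',150,(336,160),(285.5,311))
E
```

```text
knob [ 399. -156.   15.] [ 404. -149.   15.] tri [ 401. -152.   14.]
hole [557. 268.   4.] [564. 273.   4.] tri [560. 272.   0.]
grip [485. 277.  36.] [495. 279.  36.] tri [489. 281.  28.]
bowl [ 670. -205.   30.] [ 655. -192.   30.] tri [ 663. -201.   56.]
pinL [701. -49. 150.] [708. -42. 150.] tri [705. -45. 147.]
pinR [ 723. -192.  150.] [ 728. -194.  150.] tri [ 725. -193.  143.]
```

The three bowls are at top-view pixels (335,186), (398,177) and (375,206). The first is the middle-sized one and stands in the right bay, so the right bay is the target. The knob is at top (314,262), about (401,-152). The cover's hole is at top (197,207) and its bar at (190,225). Next I'll move the wrist camera above the knob.

>>> {"method": "play_rows", "body": {
  "plan": [
    [0.06,0.0367,-0.0335,0,0,0,0],
    [0.06,0.0367,-0.0335,0,0,0,0],
    [0.06,0.0367,-0.0335,0,0,0,0],
    [0.06,0.0367,-0.0335,0,0,0,0],
    [0.06,0.0367,-0.0335,0,0,0,0],
    [0.06,0.0367,-0.0335,0,0,0,0],
    [0.06,0.0367,-0.0335,0,0,0,0],
    [0.06,0.0367,-0.0335,0,0,0,0],
    [0.06,0.0367,-0.0335,0,0,0,0],
    [0.06,0,0,0,0,0,0.1],
    [0.06,0,0,0,0,0,0.1],
    [0.06,0,0,0,0,0,0]
  ]
}}

```text
time_s: 2.65
ee_pos: [406.3, -146.3, 221.9]
ee_rot: [179.7, -0.4, 7.0]
force: [0.2, -0.1, -0.3]
gripper_width: 60.3
```

```bash
cat >> h.py <<'E'
def rel(target_pos,target_R=None,s=None):
    s=s or state(); Rm=R.from_euler('xyz',s['ee_rot'],degrees=True)
    d=Rm.inv().apply(np.array(target_pos)-s['ee_pos'])
    r=(Rm.inv()*target_R).as_rotvec() if target_R is not None else None
    return d,r
E
python3 - <<'E'
from h import *
s=state(); im=grab_frame('wrist'); save(im,'w1')
for t in('knob','knob_mid'):
  for x in mark_of(t,'wrist'):
    p=x['pixel']; print(t,np.round(p),x['confidence'],onz('wrist',p,0 if t=='knob' else 15,s).round(1))
for x in cut_out('knob','wrist'): print(x['box'],x['confidence'])
print(s['ee_pos'],s['ee_rot'])
E
```

```text
knob [287. 189.] 0.73 [ 400.8 -150.7    0. ]
knob_mid [288. 194.] 0.65 [ 397.9 -151.2   15. ]
[272.4, 178.4, 303.3, 213.2] 0.57
[ 406.30511103 -146.27831305  221.87062297] [179.71660747  -0.39359005   6.96029998]
```

View pics/w1.png

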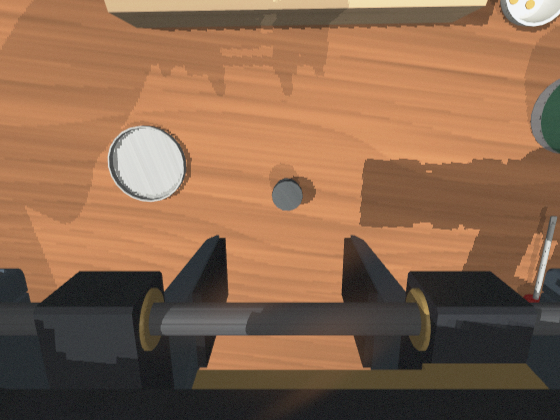

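>>> {"method": "play_rows", "body": {
  "plan": [
    [0.06,-0.004,0.002,0.04,0,0,0],
    [0.06,-0.004,0.002,0.04,0,0,0],
    [0.06,0,0,0.04,0,0,0],
    [0.06,0,0,0.022,0,0,0],
    [0.06,0,0,0,0,0,0]
  ]
}}

```text
time_s: 3.35
ee_pos: [401.1, -157.2, 77.7]
ee_rot: [179.5, -0.8, 6.8]
force: [-0.6, 0.3, 0.1]
gripper_width: 60.1
```

```bash
python3 - <<'E'
from h import *
s=state(); im=grab_frame('wrist'); save(im,'w2')
for t in('knob','knob_mid'):
  for x in mark_of(t,'wrist'):
    p=x['pixel']; print(t,np.round(p),x['confidence'],onz('wrist',p,0 if t=='knob' else 15,s).round(1))
for x in cut_out('knob','wrist'): b=x['box'];print(x['box'],x['confidence'],onz('wrist',((b[0]+b[2])/2,(b[1]+b[3])/2),23,s))
print(s['ee_pos'],s['ee_rot'])
E
```

```text
knob [274. 225.] 0.73 [ 400.8 -149.8    0. ]
knob_mid [272. 235.] 0.94 [ 398.6 -149.    15. ]
[247.2, 210.6, 298.6, 267.6] 0.66 [ 398.64145132 -150.08992223   23.        ]
[ 401.06402055 -157.2334308    77.71656332] [179.46369151  -0.78967087   6.84985866]
```

View pics/w2.png

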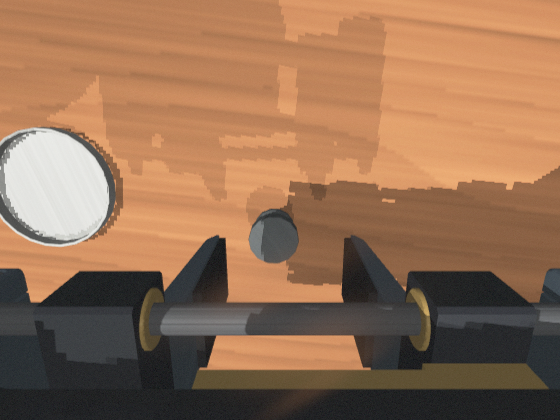

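```bash
python3 - <<'E'
from h import *
d,r=rel([399.3,-150,12],R.from_euler('xyz',[180,0,7],degrees=True)); print(d.round(1),r.round(4))
E
```

```text
[-5.7 -9.7 69.2] [ 0.014  -0.0221 -0.0025]
```

>>> {"method": "play_rows", "body": {
  "plan": [
    [0.06,-0.0035,-0.008,0.01,0.013,-0.021,-0.002],
    [0.06,-0.001,-0.0005,0.018,0,0,0],
    [0.06,0,0,0,0,0,0]
  ]
}}

```text
time_s: 3.85
ee_pos: [401.6, -150.7, 55.5]
ee_rot: [179.8, -0.4, 7.0]
force: [-0.7, 0.7, 0.1]
gripper_width: 60.0
```

```bash
python3 - <<'E'
from h import *
print(state()['ee_pos'],state()['ee_rot'])
d,r=rel([399.3,-150,12],R.from_euler('xyz',[180,0,7],degrees=True)); print(d.round(1),r.round(4))
E
```

```text
[ 401.59371625 -150.66079286   55.51473243] [179.7932389   -0.37265727   6.98208228]
[-2.5 -1.1 43.5] [ 0.0036 -0.0065 -0.0003]
```

>>> {"method": "play_rows", "body": {
  "plan": [
    [0.06,-0.0015,-0.0005,0.015,0.003,-0.006,0],
    [0.06,-0.001,-0.0005,0.015,0,0,0],
    [0.06,0,0,0.011,0,0,0],
    [0.06,0,0,0,0,0,0]
  ]
}}

```text
time_s: 4.25
ee_pos: [402.1, -150.2, 16.6]
ee_rot: [179.8, -0.3, 7.1]
force: [0.3, -0.1, 1.1]
gripper_width: 59.9
```

```bash
python3 - <<'E'
from h import *
print(state()['ee_pos'],state()['ee_rot'])
s=state();save(grab_frame('wrist'),'w3')
d,r=rel([399.3,-150,12],R.from_euler('xyz',[180,0,7],degrees=True)); print(d.round(1),r.round(4))
E
```

```text
[ 402.09501485 -150.16071717   16.56252324] [179.82605736  -0.31543005   7.05399211]
[-3.3 -0.8  5.1] [ 0.0038 -0.0068  0.001 ]
```

View pics/w3.png

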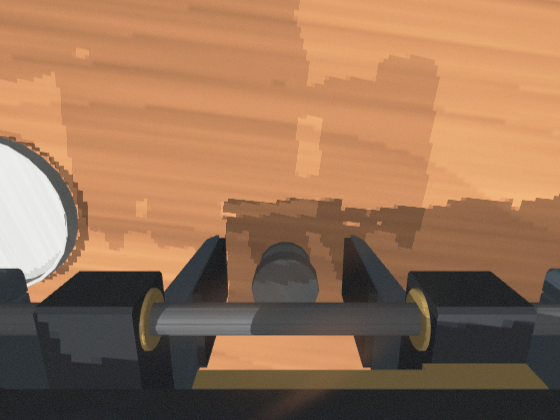

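>>> {"method": "play_rows", "body": {
  "plan": [
    [0.06,-0.003,-0.0005,0.004,0.003,-0.006,0],
    [0.02,0,0,0,0,0,0],
    [0.02,0,0,0,0,0,0],
    [0.02,0,0,0,0,0,0],
    [0.02,0,0,0,0,0,0],
    [0.02,0,0,0,0,0,0]
  ],
  "grip_force": 20
}}

```text
time_s: 4.9
ee_pos: [401.5, -150.9, 15.7]
ee_rot: [179.8, -0.3, 7.1]
force: [0.7, -0.4, -1.2]
gripper_width: 30.8
```

>>> {"method": "play_rows", "body": {
  "plan": [
    [0.02,0,0,-0.03,0,0,0],
    [0.02,0,0,-0.045,0.003,-0.006,0],
    [0.02,0,0,-0.045,0,0,0],
    [0.02,0,0,-0.045,0,0,0],
    [0.02,0,0,-0.045,0,0,0],
    [0.02,0.04,0,-0.02,0,0,0],
    [0.02,0.045,0,0,0,0,0],
    [0.02,0.045,0,0,0,0,0],
    [0.02,0.045,0,0,0,0,0],
    [0.02,0,0,0,0,0,0],
    [0.02,0,0,0,0,0,0]
  ]
}}

```text
time_s: 6.0
ee_pos: [578.3, -127.7, 253.6]
ee_rot: [-179.9, 0.2, 7.0]
force: [-0.3, -0.1, -0.4]
gripper_width: 30.7
```

```bash
python3 - <<'E'
from h import *
s=state();im=grab_frame('wrist');save(im,'w4'); crop(im,0,0,560,300,1.4,'w4c');np.save('w4.npy',np.r_[s['ee_pos'],s['ee_rot']])
print(s['ee_pos'],s['ee_rot'],s['gripper_width'])
for t in('pin_left','pin_right','bowl','jar_mid'):
  z={'pin_left':150,'pin_right':150,'bowl':20,'jar_mid':50}[t]
  for x in mark_of(t,'wrist'):
    p=x['pixel']; print(t,np.round(p),x['confidence'],onz('wrist',p,z,s).round(1))
E
```

```text
[ 578.32869203 -127.67935581  253.57393811] [-179.92312922    0.20289535    6.97429306] 30.74585003084147
pin_left [185.  25.] 0.96 [700.9 -45.2 150. ]
pin_left [402.  21.] 0.54 [ 721.1 -189.1  150. ]
pin_right [402.  20.] 0.61 [ 721.6 -188.5  150. ]
bowl [481. 172.] 0.89 [ 613.2 -343.5   20. ]
bowl [363. 110.] 0.58 [ 661.9 -200.8   20. ]
bowl [295. 120.] 0.38 [ 643.8 -130.1   20. ]
jar_mid [211. 126.] 0.59 [629.  -47.6  50. ]
```

View pics/w4c.png

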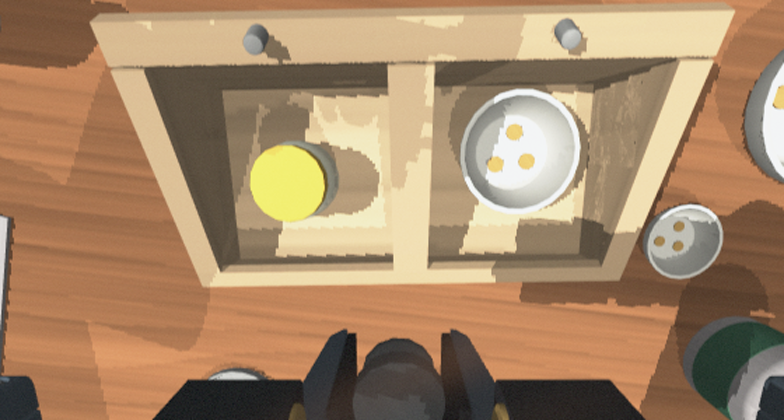

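```bash
cat > fit.py <<'E'
from h import *
from scipy.optimize import least_squares
a=np.load('w4.npy'); s={'ee_pos':a[:3],'ee_rot':a[3:]}
t=np.tan(np.pi/6); Z=lambda x:60+(x+81)*t
L=[(81,153,94,16),(81,-153,733,9),(-81,153,205,287),(-81,-153,620,280),(57,136,148,67),(57,12,388,63),(57,-12,435,62),(57,-136,678,58),
(-69,136,216,265),(-69,12,393,271),(-69,-12,428,268),(-69,-136,604,263)]
M=np.array([(x,y,Z(x)) for x,y,_,_ in L]); P=np.array([(u/1.4,v/1.4) for _,_,u,v in L])
def W(p): 
    return R.from_euler('z',p[2],degrees=True).apply(M)+[p[0],p[1],0]
f=lambda p:(proj('wrist',W(p),s)-P).ravel()
r=least_squares(f,[647,-128,7.7],loss='soft_l1'); print(r.x); print(f(r.x).reshape(-1,2).round(1))
Rb=R.from_euler('z',r.x[2],degrees=True); b=np.r_[r.x[:2],0]
for n,q in dict(pinL=(69,74,147),pinR=(69,-74,147)).items():
    w=Rb.apply(q)+b; tip=w+Rb.apply([-7,0,12.1]); print(n,w.round(1),[proj(c,[w,tip],s).round(1).tolist() for c in('wrist','top','scene')])
# bowl rim ellipse
E
python3 fit.py; python3 - <<'E'
from h import *
import numpy as np
a=np.load('w4.npy'); s={'ee_pos':a[:3],'ee_rot':a[3:]}
# rim extremes in w4c
e=np.array([(461,152),(580,152),(520,89),(520,214)])/1.4
for p in e: print(onz('wrist',p,55,s).round(1))
# pin picks : foot ~ (251,53?) 
E
```

```text
[ 642.92915275 -127.05306727    7.92492813]
[[-7.3 -5.7]
 [ 7.2 -9.8]
 [-1.2  0.4]
 [-0.3  0.7]
 [-3.6  0.5]
 [-0.   0.1]
 [ 0.4  0.2]
 [ 3.1 -0.2]
 [ 3.7  6.2]
 [ 0.8 -0.1]
 [-0.2  1.7]
 [-1.7  3.3]]
pinL [701.1 -44.2 147. ] [[[185.1, 25.9], [181.2, 33.9]], [[290.1, 162.5], [290.3, 163.4]], [[328.7, 260.1], [326.7, 255.5]]]
pinR [ 721.5 -190.8  147. ] [[[403.8, 21.7], [408.8, 29.6]], [[335.4, 160.6], [336.0, 161.4]], [[284.7, 308.3], [282.2, 303.8]]]
[ 659.6 -160.7   55. ]
[ 669.5 -242.3   55. ]
[ 704.3 -193.5   55. ]
[ 622.5 -209.3   55. ]
```

```bash
python3 - <<'E'
from h import *
im=cv2.imread('pics/w4.png')[:,:,::-1].copy()
crop(im,40,0,240,80,4,'pl'); crop(im,360,0,560,80,4,'pr')
E
```

```text
(no output)
```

View pics/pl.png

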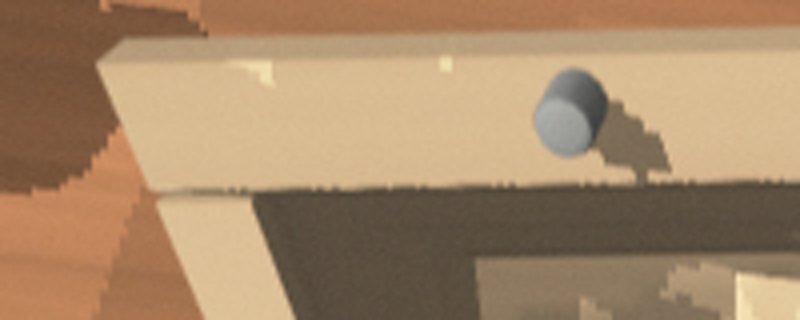

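View pics/pr.png

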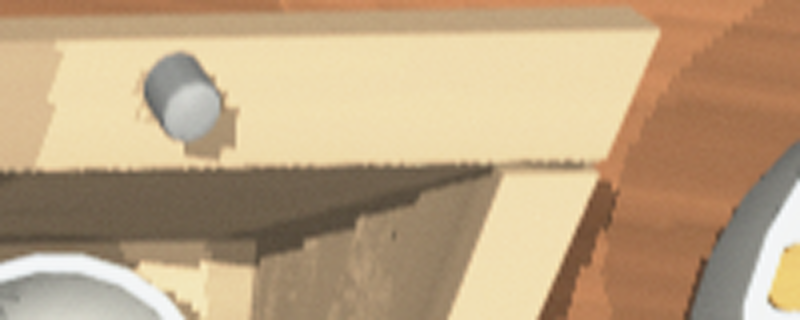

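```bash
python3 - <<'E'
from h import *
Rt=R.from_euler('xyz',[180,-20,7.9],degrees=True); print(Rt.as_matrix().round(3))
d,r=rel([624.4,-206.9,170],Rt); print(d.round(1),r.round(4))
# shift expressed in target axes for two-phase
s=state(); print(Rt.inv().apply(np.array([624.4,-206.9,170])-s['ee_pos']).round(1))
E
```

```text
[[ 0.931  0.137  0.339]
 [ 0.129 -0.991  0.047]
 [ 0.342  0.    -0.94 ]]
[37.5 83.9 84.7] [ 0.0023  0.3506 -0.0176]
[ 4.7 84.5 92. ]
```

>>> {"method": "play_rows", "body": {
  "plan": [
    [0.02,0,0.028,0,0.001,0.12,-0.006],
    [0.02,0,0.028,0,0.001,0.12,-0.006],
    [0.02,0,0.028,0,0,0.11,-0.006],
    [0.02,0.002,0,0.045,0,0,0],
    [0.02,0.002,0,0.045,0,0,0],
    [0.02,0,0,0,0,0,0]
  ]
}}

```text
time_s: 6.85
ee_pos: [620.4, -212.6, 176.2]
ee_rot: [179.5, -21.2, 7.8]
force: [-0.1, 1.0, -1.8]
gripper_width: 30.7
```

```bash
python3 - <<'E'
from h import *
Rt=R.from_euler('xyz',[180,-20,7.9],degrees=True)
s=state(); print(s['ee_pos'],s['ee_rot'],s['qpos'].round())
d,r=rel([661.7,-201.7,66.8],Rt); print(d.round(1),r.round(4))
im=grab_frame('wrist'); save(im,'w5')
E
```

```text
[ 620.35470397 -212.63061722  176.16484897] [179.48120204 -21.15446437   7.79749664] [-25.  19.  99.  16.  45.  48.]
[ 1.000e-01 -6.300e+00  1.173e+02] [ 0.0097 -0.0201 -0.0018]
```

View pics/w5.png

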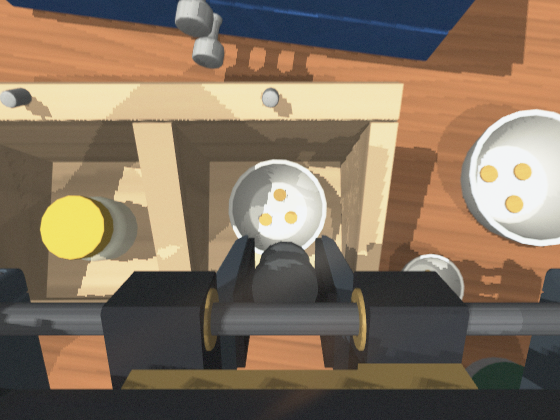

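The middle-sized bowl is at pixel (278,206), in the right bay. The larger one at (525,175) and the smaller at (432,275) are both outside the bin. The knob is lined up with the bowl, so I'll lower it.

>>> {"method": "play_rows", "body": {
  "plan": [
    [0.02,0,-0.006,0.03,0.009,-0.02,-0.001],
    [0.02,0,0,0.03,0,0,0],
    [0.02,0,0,0.03,0,0,0],
    [0.02,0,0,0.015,0,0,0],
    [0.02,0,0,0,0,0,0]
  ]
}}

```text
time_s: 7.4
ee_pos: [662.3, -205.2, 93.4]
ee_rot: [179.2, -21.2, 8.1]
force: [-0.9, 0.5, -1.1]
gripper_width: 30.6
```

```bash
python3 - <<'E'
from h import *
Rt=R.from_euler('xyz',[180,-20,7.9],degrees=True)
s=state(); print(s['ee_pos'],s['ee_rot'],s['force'])
d,r=rel([661.7,-201.7,66.8],Rt); print(d.round(1),r.round(4))
im=grab_frame('wrist'); save(im,'w6')
E
```

```text
[ 662.30968163 -205.18034337   93.38057479] [179.18237791 -21.21760454   8.13131587] [-0.8984276   0.52782953 -1.097071  ]
[-9.7 -3.9 24.7] [ 0.0128 -0.0213  0.0036]
```

View pics/w6.png

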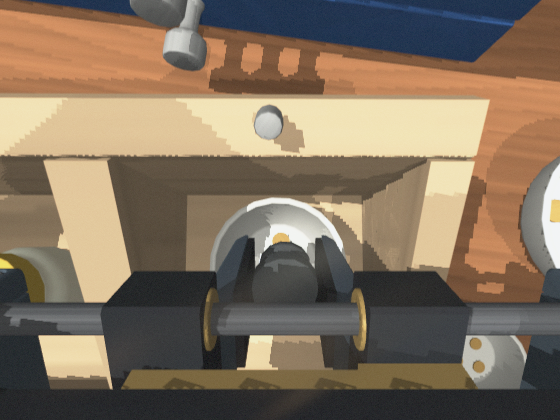

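>>> {"method": "play_rows", "body": {
  "plan": [
    [0.02,-0.009,-0.0035,0.008,0.012,-0.02,0.003],
    [0.02,-0.0005,-0.0005,0.012,0,0,0],
    [0.02,0,0,0.004,0,0,0],
    [0.02,0,0,0,0,0,0]
  ]
}}

```text
time_s: 7.85
ee_pos: [663.0, -202.8, 72.7]
ee_rot: [179.7, -20.5, 8.0]
force: [-0.6, 0.5, -0.9]
gripper_width: 30.6
```

```bash
python3 - <<'E'
from h import *
Rt=R.from_euler('xyz',[180,-20,7.9],degrees=True)
s=state(); print(s['ee_pos'],s['ee_rot'],s['force'])
d,r=rel([661.7,-201.7,66.8],Rt); print(d.round(1),r.round(4))
im=grab_frame('wrist'); save(im,'w7')
E
```

```text
[ 663.00402182 -202.75606747   72.68972471] [179.68944905 -20.48119406   7.98738919] [-0.63913348  0.52933684 -0.8584146 ]
[-3.1 -1.3  5.1] [ 0.0049 -0.0084  0.0014]
```

View pics/w7.png

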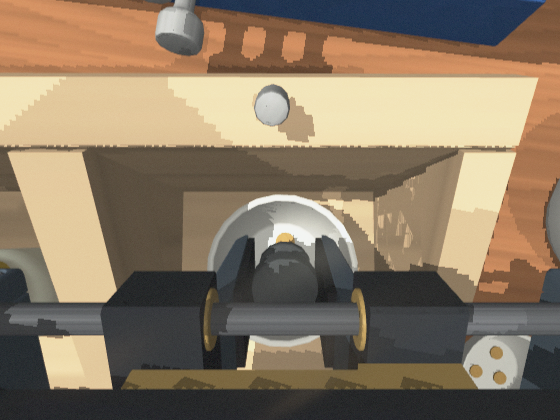

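>>> {"method": "play_rows", "body": {
  "plan": [
    [0.02,-0.003,-0.001,0.006,0.004,-0.008,0.001],
    [0.02,0,0,0,0,0,0],
    [0.045,0,0,0,0,0,0],
    [0.045,0,0,0,0,0,0],
    [0.045,0,0,0,0,0,0],
    [0.045,0,0,0,0,0,0]
  ]
}}

```text
time_s: 8.5
ee_pos: [663.0, -202.3, 67.0]
ee_rot: [179.9, -20.1, 7.9]
force: [0.5, -0.4, -0.6]
gripper_width: 44.8
```

>>> {"method": "play_rows", "body": {
  "plan": [
    [0.045,0,0,-0.03,0,0,0],
    [0.045,0,0,-0.045,0,0,0],
    [0.045,0,0,-0.045,0,0,0],
    [0.045,0,0,0,0,0,0],
    [0.045,0,0,0,0,0,0]
  ]
}}

```text
time_s: 9.0
ee_pos: [620.6, -207.8, 182.8]
ee_rot: [179.9, -20.0, 7.9]
force: [0.3, 0.8, -0.7]
gripper_width: 45.1
```

```bash
python3 - <<'E'
from h import *
s=state(); print(s['ee_pos'],s['ee_rot'],s['force'],s['gripper_width'])
im=grab_frame('wrist'); save(im,'w8'); np.save('w8.npy',np.r_[s['ee_pos'],s['ee_rot']])
E
```

```text
[ 620.58836834 -207.83122777  182.83885005] [179.90936309 -20.02883816   7.92348286] [ 0.27727554  0.82570336 -0.72863328] 45.055954848369595
```

View pics/w8.png

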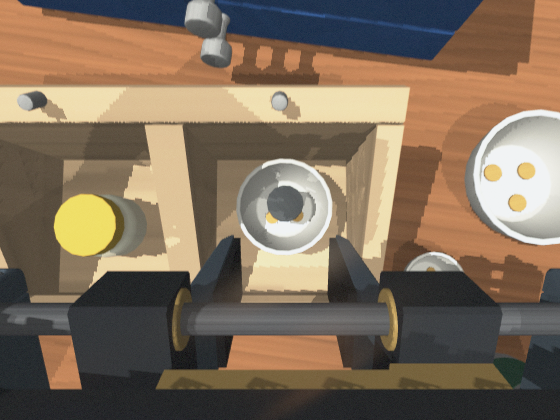

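```bash
python3 - <<'E'
from h import *
crop(cv2.imread('pics/w7.png')[:,:,::-1],220,60,340,150,6,'p7'); crop(cv2.imread('pics/w8.png')[:,:,::-1],220,60,340,150,6,'p8')
E
```

```text
(no output)
```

View pics/p7.png

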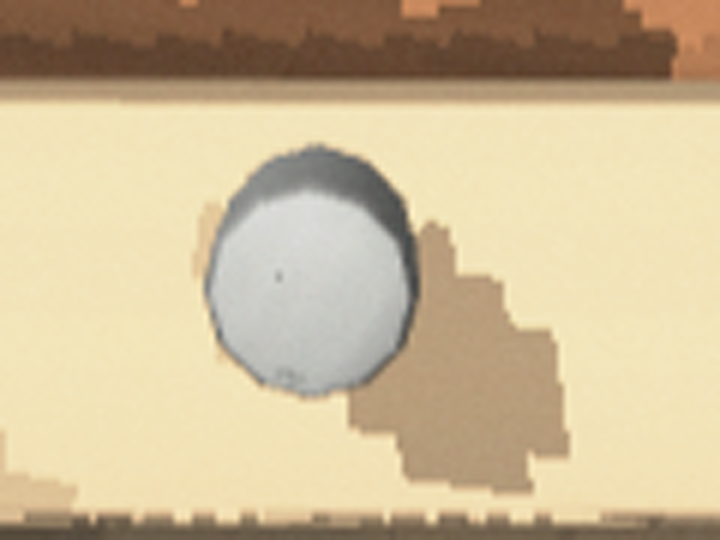

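View pics/p8.png

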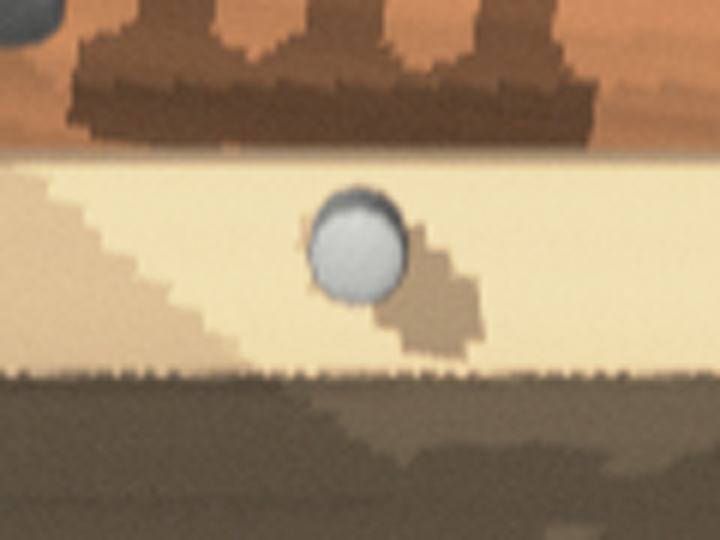

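```bash
python3 - <<'E'
from h import *
def S(a): return {'ee_pos':np.array(a[:3]),'ee_rot':np.array(a[3:])}
s4=S(np.load('w4.npy'));s8=S(np.load('w8.npy'));s7=S([663.004,-202.756,72.69,179.689,-20.481,7.987])
v=[(s4,(407.8,27)),(s7,(271.8,108.8)),(s8,(279.7,102.5))]
t=tri([ray('wrist',p,s) for s,p in v]); print('tip',t.round(1),[ (proj('wrist',t,s)[0]-p).round(1) for s,p in v])
n=R.from_euler('z',7.9,degrees=True).apply([-.5,0,.866]); 
print('foot',(t-13.5*n).round(1)); 
for s,p in v:
    print(onz('wrist',p,147+11.7,s).round(1)-n*13.5+[0,0,0])
# left pin from w4 for yaw
a=onz('wrist',(182,31.8),158.7,s4); b=onz('wrist',(407.8,27),158.7,s4); print(a,b,np.linalg.norm(a-b),np.degrees(np.arctan2(-(a-b)[0],(a-b)[1])))
tp=(271.8,108.8)
E
```

```text
tip [ 716.3 -191.3  157.1] [array([-0.1,  0.2]), array([ 0.7, -0.7]), array([-0.2,  0.1])]
foot [ 723.  -190.4  145.4]
[ 722.78593888 -189.97224931  147.009     ]
[ 722.18593888 -190.37224931  147.009     ]
[ 722.48593888 -190.57224931  147.009     ]
[695.55613386 -45.66934099 158.7       ] [ 716.07161054 -190.88732751  158.7       ] 146.6599754209852 8.041170449769249
```

>>> {"method": "play_rows", "body": {
  "plan": [
    [0.06,0,0,-0.035,0,-0.12,0],
    [0.06,0,0,-0.035,0,-0.12,0],
    [0.06,0,0,-0.035,0,-0.11,0],
    [0.06,-0.004,-0.049,0,0,0,0],
    [0.06,-0.004,-0.049,0,0,0,0],
    [0.06,-0.004,-0.049,0,0,0,0],
    [0.06,-0.004,-0.049,0,0,0,0],
    [0.06,-0.004,-0.049,0,0,0,0],
    [0.06,-0.004,-0.049,0,0,0,0],
    [0.06,-0.004,-0.049,0,0,0,0],
    [0.06,-0.004,-0.049,0,0,0,0],
    [0.06,-0.004,-0.049,0,0,0,0]
  ]
}}

```text
time_s: 10.25
ee_pos: [501.0, 227.4, 269.1]
ee_rot: [-179.6, 2.7, 7.3]
force: [0.8, 0.1, 0.2]
gripper_width: 59.8
```

>>> {"method": "play_rows", "body": {
  "plan": [
    [0.06,0,0,0,0,0,-0.145],
    [0.06,0,0,0,0,0,-0.145],
    [0.06,0,0,0,0,0,-0.145],
    [0.06,0,0,0,0,0,-0.145],
    [0.06,0,0,0,0,0,-0.145],
    [0.06,0,0,0,0,0,-0.145],
    [0.06,0,0,0,0,0,-0.145],
    [0.06,0,0,0,0,0,-0.145],
    [0.06,0,0,0,0,0,-0.145],
    [0.06,0,0,0,0,0,0]
  ]
}}

```text
time_s: 11.25
ee_pos: [495.8, 238.6, 249.7]
ee_rot: [-175.7, 0.8, 84.8]
force: [-0.9, 0.6, -0.0]
gripper_width: 59.9
```

```bash
python3 - <<'E'
from h import *
s=state(); print(s['ee_pos'],s['ee_rot'],s['qpos'].round(),s['gripper_width'])
im=grab_frame('wrist'); save(im,'w9'); np.save('w9.npy',np.r_[s['ee_pos'],s['ee_rot']])
for t,z in(('cover_grip',22),('cover_hole',0),('cover',0)):
  for x in mark_of(t,'wrist'): print(t,np.round(x['pixel'],1),x['confidence'],onz('wrist',x['pixel'],z,s).round(1))
E
```

```text
[495.78171128 238.61577532 249.73949928] [-175.6878709     0.84155191   84.83003479] [24. 17. 87.  1. 80. 29.] 59.86167758210159
cover_grip [285.1 135.4] 0.69 [483.9 286.1  22. ]
cover_hole [353.8 139.1] 0.95 [558.3 273.7   0. ]
cover [291.7 133.1] 0.95 [489.7 286.1   0. ]
```

View pics/w9.png

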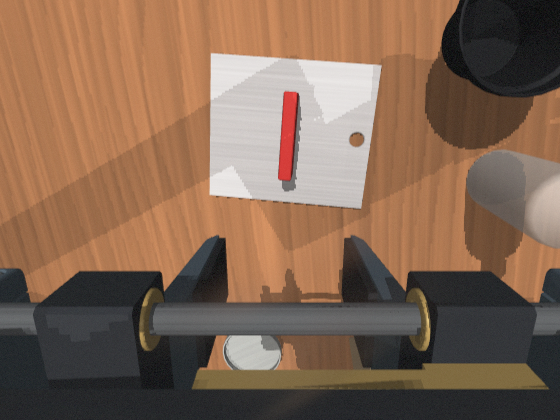

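```bash
cat > fitc.py <<'E'
from h import *
from scipy.optimize import least_squares
def fitcover(s,pts):
    M=np.array([q[:3] for q in pts],float);P=np.array([q[3:] for q in pts])
    W=lambda p:R.from_euler('z',p[2],degrees=True).apply(M)+[p[0],p[1],0]
    f=lambda p:(proj('wrist',W(p),s)-P).ravel()
    r=least_squares(f,[488,280,-10],loss='soft_l1'); print(r.x.round(2)); print(f(r.x).reshape(-1,2).round(1)); return r.x
E
python3 - <<'E'
from fitc import *
a=np.load('w9.npy'); s={'ee_pos':a[:3],'ee_rot':a[3:]}
p=fitcover(s,[(-90,78,4,211,54),(90,78,4,381,65),(90,-78,4,362,209),(-90,-78,4,210,195),(74.7,0,4,357,139),(0,45,40,290.5,92),(0,-45,40,286,179.5)])
d,r=rel([p[0],p[1],120],R.from_euler('xyz',[180,0,p[2]+90],degrees=True)); print(d.round(1),r.round(4))
E
```

```text
[487.72 284.95  -9.03]
[[-0.3 -0.2]
 [ 0.6 -0.3]
 [-0.1 -0.9]
 [ 0.2  0.3]
 [ 0.2  0.6]
 [ 0.3 -0.4]
 [-1.2  1.5]]
[ 47.3  -2.9 130.8] [-0.0731  0.0164  0.0644]
```

>>> {"method": "play_rows", "body": {
  "plan": [
    [0.06,0.02,-0.003,0.02,-0.073,0.016,0.064],
    [0.06,0.018,0,0.035,0,0,0],
    [0.06,0,0,0.04,0,0,0],
    [0.06,0,0,0.02,0,0,0],
    [0.06,0,0,0,0,0,0]
  ]
}}

```text
time_s: 11.95
ee_pos: [498.6, 278.7, 134.1]
ee_rot: [179.6, -0.3, 80.3]
force: [-0.4, -0.0, -0.6]
gripper_width: 59.5
```

```bash
python3 - <<'E'
from h import *
s=state(); print(s['ee_pos'],s['ee_rot'],s['qpos'].round(),s['gripper_width'])
im=grab_frame('wrist'); save(im,'w10'); np.save('w10.npy',np.r_[s['ee_pos'],s['ee_rot']])
E
```

```text
[498.58291554 278.7133961  134.08106778] [179.55104514  -0.2525373   80.33542315] [28. 22. 98. -0. 60. 38.] 59.52712155826666
```

View pics/w10.png

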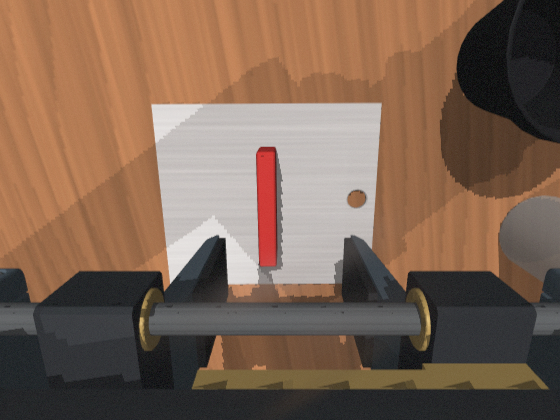

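```bash
python3 - <<'E'
from fitc import *
a=np.load('w10.npy'); s={'ee_pos':a[:3],'ee_rot':a[3:]}
p=fitcover(s,[(-90,78,4,152,104),(90,78,4,381,103),(90,-78,4,373,284),(-90,-78,4,170,284),(74.7,0,4,357,199),(0,45,40,265.5,149)])
d,r=rel([p[0],p[1],60],R.from_euler('xyz',[180,0,p[2]+90],degrees=True)); print(d.round(1),r.round(4))
E
```

```text
[487.5  285.48  -9.4 ]
[[-0.4 -0.2]
 [ 0.7 -0.4]
 [-3.5 -1.5]
 [ 0.4  0.1]
 [ 0.1  0.2]
 [ 0.2  2.2]]
[  4.  -13.4  75.3] [ 0.0095 -0.0056 -0.0045]
```

>>> {"method": "play_rows", "body": {
  "plan": [
    [0.06,0.003,-0.012,0.02,0.009,-0.005,-0.004],
    [0.06,0.0005,-0.001,0.025,0,0,0],
    [0.06,0,0,0.022,0,0,0],
    [0.06,0,0,0,0,0,0]
  ]
}}

```text
time_s: 12.4
ee_pos: [492.4, 287.3, 73.8]
ee_rot: [179.4, -0.5, 80.3]
force: [-0.2, -0.6, 0.5]
gripper_width: 60.0
```

```bash
python3 - <<'E'
from fitc import *
s=state(); print(s['ee_pos'],s['ee_rot'])
im=grab_frame('wrist'); save(im,'w11')
d,r=rel([487.5,285.3,16],R.from_euler('xyz',[180,0,-9.4+90],degrees=True)); print(d.round(1),r.round(4))
E
```

```text
[492.35684732 287.34830066  73.83756143] [179.35306071  -0.53914703  80.33708826]
[-4.5 -6.5 59.5] [ 0.0143 -0.0118 -0.0046]
```

View pics/w11.png

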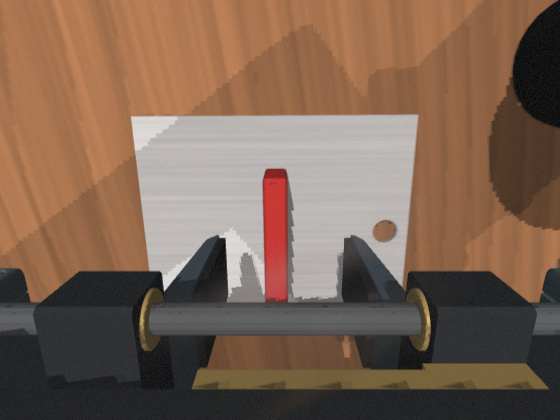

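>>> {"method": "play_rows", "body": {
  "plan": [
    [0.06,-0.003,-0.006,0.015,0.015,-0.012,-0.004],
    [0.06,-0.0005,-0.0005,0.02,0.003,-0.003,0],
    [0.06,0,0,0.01,0.002,-0.002,0],
    [0.06,0,0,0,0,0,0]
  ]
}}

```text
time_s: 12.85
ee_pos: [490.4, 287.6, 34.1]
ee_rot: [179.9, -0.0, 80.5]
force: [0.1, 0.3, 0.3]
gripper_width: 59.5
```

```bash
python3 - <<'E'
from fitc import *
s=state(); print(s['ee_pos'],s['ee_rot'])
d,r=rel([487.5,285.3,16],R.from_euler('xyz',[180,0,-9.4+90],degrees=True)); print(d.round(1),r.round(4))
E
```

```text
[490.42647966 287.56824415  34.12016784] [ 1.79931152e+02 -2.04482842e-02  8.05040107e+01]
[-2.7 -2.5 18.1] [ 0.0012 -0.0004 -0.0017]
```

>>> {"method": "play_rows", "body": {
  "plan": [
    [0.06,-0.002,-0.003,0.012,0.001,0,-0.001],
    [0.06,-0.0005,-0.0005,0.007,0,0,0],
    [0.06,0,0,0,0,0,0]
  ]
}}

```text
time_s: 13.15
ee_pos: [487.2, 286.0, 15.1]
ee_rot: [179.9, -0.1, 80.6]
force: [0.5, 0.6, 0.2]
gripper_width: 59.9
```

```bash
python3 - <<'E'
from fitc import *
s=state(); print(s['ee_pos'],s['ee_rot'],s['force'])
im=grab_frame('wrist'); save(im,'w12')
d,r=rel([487.5,285.3,16],R.from_euler('xyz',[180,0,-9.4+90],degrees=True)); print(d.round(1),r.round(4))
E
```

```text
[487.15421311 285.9956792   15.07688118] [ 1.79888134e+02 -1.07469746e-01  8.05557396e+01] [0.53428856 0.62616922 0.20788178]
[-0.7  0.3 -0.6] [ 0.0022 -0.0021 -0.0007]
```

View pics/w12.png

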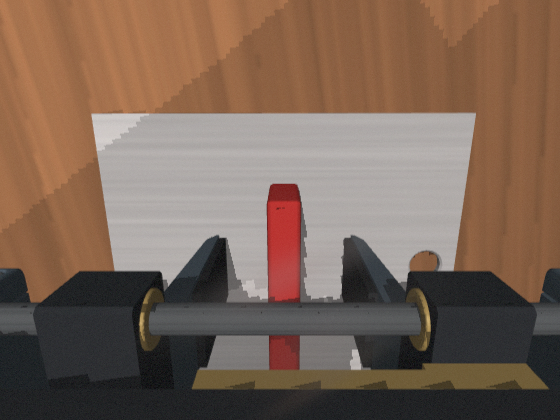

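>>> {"method": "play_rows", "body": {
  "plan": [
    [0.0,0,0,0,0,0,0],
    [0.0,0,0,0,0,0,0],
    [0.0,0,0,0,0,0,0],
    [0.0,0,0,0,0,0,0],
    [0.0,0,0,0,0,0,0],
    [0.0,0,0,0,0,0,0],
    [0.0,0,0,0,0,0,0]
  ],
  "grip_force": 55
}}

```text
time_s: 13.9
ee_pos: [487.9, 286.6, 16.9]
ee_rot: [179.8, -0.2, 80.5]
force: [0.4, -0.4, 0.8]
gripper_width: 13.4
```

>>> {"method": "play_rows", "body": {
  "plan": [
    [0.0,0,0,-0.01,0,0,0],
    [0.0,0,0,-0.03,0,0,0],
    [0.0,0,0,-0.04,0,0,0],
    [0.0,0,0,-0.045,0,0,0],
    [0.0,0,0,-0.045,0,0,0],
    [0.0,0,0,-0.045,0,0,0],
    [0.0,0,0,-0.045,0,0,0],
    [0.0,0,0,-0.045,0,0,0],
    [0.0,0,0,0,0,0,0]
  ]
}}

```text
time_s: 14.8
ee_pos: [484.1, 284.0, 333.3]
ee_rot: [-179.8, 0.2, 80.5]
force: [-0.3, 0.2, -2.8]
gripper_width: 14.1
```

```bash
python3 - <<'E'
from fitc import *
s=state(); print(s['ee_pos'],s['ee_rot'],s['force'],s['gripper_width'],s['qpos'].round())
im=grab_frame('wrist'); save(im,'w13');np.save('w13.npy',np.r_[s['ee_pos'],s['ee_rot']])
E
```

```text
[484.12947129 283.95576923 333.33442845] [-1.79827306e+02  1.72878086e-01  8.05465217e+01] [-0.30539824  0.22917488 -2.7895605 ] 14.067038152811815 [29. 14. 79. -0. 87. 39.]
```

View pics/w13.png

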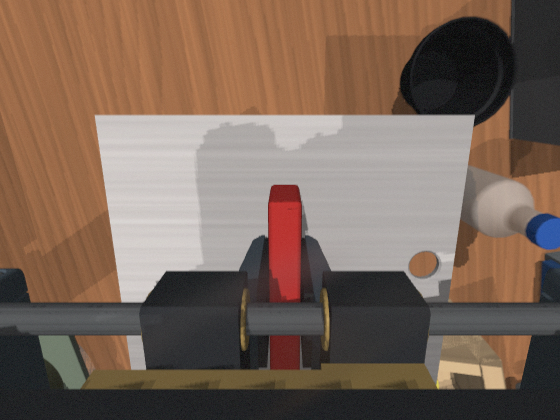

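```bash
cat > ct.py <<'E'
from h import *
from scipy.optimize import least_squares
def covtool(pts,x0=(0,0,16,0),full=False):
    c=calibration('wrist');T=np.linalg.inv(np.array(c['T_tool_cam']));K,_=cam('wrist',{'ee_pos':np.zeros(3),'ee_rot':np.zeros(3)})
    M=np.array([q[:3] for q in pts],float);P=np.array([q[3:] for q in pts])
    B=np.array([[0,1,0],[1,0,0],[0,0,-1.]]) # cover axes->tool
    def f(p):
        X=R.from_euler('z',p[3],degrees=True).apply(M@B.T)+[p[0],p[1],p[2]]
        q=K@(T[:3,:3]@X.T+T[:3,3:]); return ((q[:2]/q[2]).T-P).ravel()
    r=least_squares(f,x0); return r.x,f(r.x).reshape(-1,2)
E
python3 - <<'E'
from ct import *
im=cv2.imread('pics/w13.png')[:,:,::-1]
crop(im,80,100,300,140,3.5,'a'); crop(im,380,100,500,300,4,'b')
p,e=covtool([(-90,78,4,97,115.5),(90,78,4,474.5,115),(74.7,0,4,424,264),(0,45,40,284.5,190)])
print(p.round(2));print(e.round(1))
E
```

```text
[-0.17  0.74 19.42  0.11]
[[ 0.7 -3.9]
 [-1.1 -2.7]
 [-0.8 -2.2]
 [ 1.   7.3]]
```

View pics/b.png

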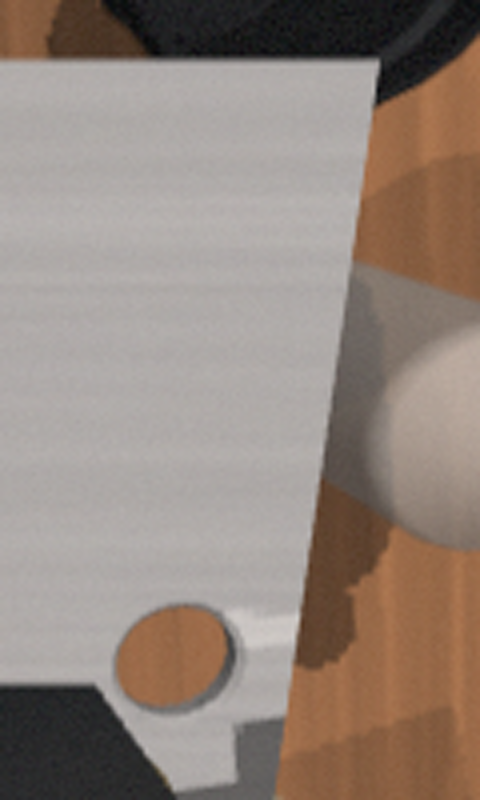

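```bash
python3 - <<'E'
from ct import *
p,e=covtool([(-90,78,4,96.5,114.8),(90,78,4,474.8,114.8),(74.7,0,4,423.5,265)])
print(p.round(2));print(e.round(1))
p,e=covtool([(-90,78,4,96.5,114.8),(90,78,4,474.8,114.8),(74.7,0,4,423.5,265),(0,45,40,284.5,184.5)])
print(p.round(2));print(e.round(1))
E
```

```text
[-1.45  0.74 17.94  0.07]
[[-0.1 -0.2]
 [-0.4  0.2]
 [ 0.5 -0. ]]
[ 0.62  0.46 19.53  0.36]
[[ 1.1 -5.7]
 [-1.3 -3.4]
 [-0.8 -4.1]
 [ 0.8 10.9]]
```

>>> {"method": "play_rows", "body": {
  "plan": [
    [0.0,-0.02,0.008,0,0,0,0],
    [0.0,-0.042,0.0172,0,0,0,0],
    [0.0,-0.042,0.0172,0,0,0,0],
    [0.0,-0.042,0.0172,0,0,0,0],
    [0.0,-0.042,0.0172,0,0,0,0],
    [0.0,-0.042,0.0172,0,0,0,0],
    [0.0,-0.042,0.0172,0,0,0,0],
    [0.0,-0.042,0.0172,0,0,0,0],
    [0.0,-0.042,0.0172,0,0,0,0],
    [0.0,-0.042,0.0172,0,0,0,0],
    [0.0,-0.042,0.0172,0,0,0,0],
    [0.0,-0.02,0.008,0,0,0,0]
  ]
}}

```text
time_s: 16.05
ee_pos: [584.3, -216.6, 299.9]
ee_rot: [-176.5, 0.8, 81.1]
force: [-1.3, 0.3, -3.2]
gripper_width: 14.0
```

```bash
cat > place.py <<'E'
from h import *
PIN=np.array([722.5,-190.3,146.7]); YAW=7.9
def tgt(h,off=(-1.4,0.4,17.3),pin=PIN):
    Rb=R.from_euler('z',YAW,degrees=True)
    up=Rb.apply([np.cos(np.pi/6),0,.5]);n=Rb.apply([-.5,0,np.cos(np.pi/6)]);y=Rb.apply([0,1,0])
    O=pin-74.7*up+h*n
    Rt=R.from_matrix(np.c_[y,up,-n])
    return O-Rt.apply(off),Rt
def show(h):
    s=state();t,Rt=tgt(h);d,r=rel(t,Rt,s)
    print('pos',s['ee_pos'].round(1),s['ee_rot'].round(1),'F',s['force'].round(1),'w',round(s['gripper_width'],1),'q',s['qpos'].round().tolist())
    print('target',t.round(1),'d cur axes',d.round(1),'rot',r.round(4),'d in target axes',Rt.inv().apply(t-s['ee_pos']).round(1))
E
python3 -c "
from place import *
show(60)"
```

```text
pos [ 584.3 -216.6  299.9] [-176.5    0.8   81.1] F [-1.3  0.3 -3.2] w 14.0 q [-21.0, 23.0, 72.0, -1.0, 89.0, -12.0]
target [ 619.6 -203.2  176.1] d cur axes [ 20.4  40.3 121.3] rot [-0.5822  0.0814 -0.2871] d in target axes [  8.4 -30.  125.6]
```

>>> {"method": "play_rows", "body": {
  "plan": [
    [0.0,0,0,0,-0.1164,0.0163,-0.0574],
    [0.0,0,0,0,-0.1164,0.0163,-0.0574],
    [0.0,0,0,0,-0.1164,0.0163,-0.0574],
    [0.0,0,0,0,-0.1164,0.0163,-0.0574],
    [0.0,0,0,0,-0.1164,0.0163,-0.0574],
    [0.0,0,0,0,0,0,0]
  ]
}}

```text
time_s: 16.65
ee_pos: [575.8, -217.7, 274.8]
ee_rot: [151.0, -0.9, 98.1]
force: [-0.6, 0.4, -3.1]
gripper_width: 13.9
```

```bash
python3 -c "
from place import *
show(60)"
```

```text
pos [ 575.8 -217.7  274.8] [151.   -0.9  98.1] F [-0.6  0.4 -3.1] w 13.9 q [-32.0, 10.0, 100.0, 25.0, 51.0, -52.0]
target [ 619.6 -203.2  176.1] d cur axes [  6.6  -8.3 108.5] rot [-0.0167 -0.016  -0.005 ] d in target axes [  8.4 -10.1 108.2]
```

>>> {"method": "play_rows", "body": {
  "plan": [
    [0.0,0.008,-0.01,0.02,-0.017,-0.016,-0.005],
    [0.0,0,0,0.035,0,0,0],
    [0.0,0,0,0.03,0,0,0],
    [0.0,0,0,0.01,0,0,0],
    [0.0,0,0,0,0,0,0]
  ]
}}

```text
time_s: 17.15
ee_pos: [611.6, -202.0, 179.5]
ee_rot: [150.9, -0.5, 97.6]
force: [0.3, 0.1, -2.7]
gripper_width: 13.6
```

```bash
python3 -c "
from place import *
show(60); show(30)
save(grab_frame('wrist'),'w14');save(grab_frame('scene'),'s14')"
```

```text
pos [ 611.6 -202.   179.5] [150.9  -0.5  97.6] F [ 0.3  0.1 -2.7] w 13.6 q [-28.0, 16.0, 106.0, 28.0, 37.0, -55.0]
target [ 619.6 -203.2  176.1] d cur axes [-2.3  5.2  6.7] rot [-0.0162 -0.0052 -0.0088] d in target axes [-2.3  5.   6.8]
pos [ 611.6 -202.   179.5] [150.9  -0.5  97.6] F [ 0.3  0.1 -2.7] w 13.6 q [-28.0, 16.0, 106.0, 28.0, 37.0, -55.0]
target [ 634.5 -201.1  150.1] d cur axes [-2.4  5.7 36.7] rot [-0.0162 -0.0052 -0.0088] d in target axes [-2.3  5.  36.8]
```

View pics/w14.png

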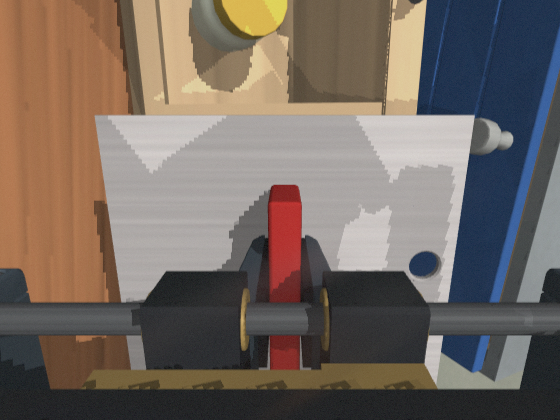

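View pics/s14.png

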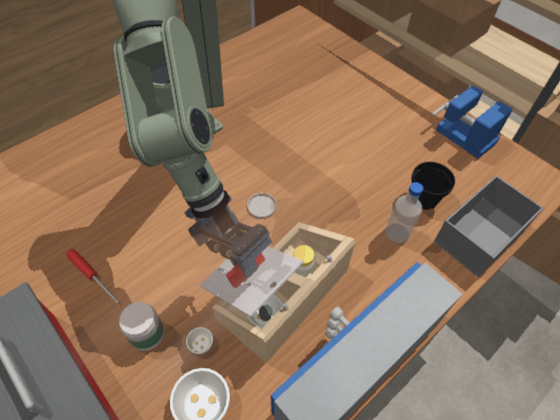

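>>> {"method": "play_rows", "body": {
  "plan": [
    [0.0,-0.002,0.005,0.015,-0.016,-0.005,-0.009],
    [0.0,0,0,0.015,0,0,0],
    [0.0,0,0,0.005,0,0,0],
    [0.0,0,0,0,0,0,0]
  ]
}}

```text
time_s: 17.65
ee_pos: [636.0, -203.1, 158.1]
ee_rot: [149.5, 0.4, 97.8]
force: [-0.1, 0.3, -3.2]
gripper_width: 13.9
```

```bash
python3 -c "
from place import *
show(25)"
```

```text
pos [ 636.  -203.1  158.1] [149.5   0.4  97.8] F [-0.1  0.3 -3.2] w 13.9 q [-27.0, 19.0, 106.0, 31.0, 33.0, -58.0]
target [ 636.9 -200.8  145.8] d cur axes [ 2.2 -5.1 11.2] rot [0.0091 0.006  0.0019] d in target axes [ 2.1 -5.  11.3]
```

>>> {"method": "play_rows", "body": {
  "plan": [
    [0.0,0.002,-0.005,0.004,0.009,0.006,0.002],
    [0.0,0,0,0.004,0,0,0],
    [0.0,0,0,0,0,0,0]
  ]
}}

```text
time_s: 17.95
ee_pos: [635.3, -201.4, 149.4]
ee_rot: [150.0, 0.0, 97.9]
force: [0.6, 0.6, -2.6]
gripper_width: 13.9
```

```bash
python3 -c "
from place import *
for i in range(3): show(22)"
```

```text
pos [ 635.3 -201.4  149.4] [150.    0.   97.9] F [ 0.6  0.6 -2.6] w 13.9 q [-27.0, 20.0, 106.0, 32.0, 33.0, -58.0]
target [ 638.4 -200.6  143.2] d cur axes [ 0.4 -0.4  7. ] rot [ 0.0007  0.0004 -0.0003] d in target axes [ 0.4 -0.4  7. ]
pos [ 635.3 -201.4  149.4] [150.    0.   97.9] F [ 0.6  0.6 -2.6] w 13.9 q [-27.0, 20.0, 106.0, 32.0, 33.0, -58.0]
target [ 638.4 -200.6  143.2] d cur axes [ 0.4 -0.4  7. ] rot [ 0.0007  0.0004 -0.0003] d in target axes [ 0.4 -0.4  7. ]
pos [ 635.3 -201.4  149.4] [150.    0.   97.9] F [ 0.6  0.6 -2.6] w 13.9 q [-27.0, 20.0, 106.0, 32.0, 33.0, -58.0]
target [ 638.4 -200.6  143.2] d cur axes [ 0.4 -0.4  7. ] rot [ 0.0007  0.0004 -0.0003] d in target axes [ 0.4 -0.4  7. ]
```

```bash
python3 -c "
from place import *
a=grab_frame('wrist');save(a,'w15');crop(a,380,210,470,310,6,'w15c')
b=grab_frame('scene');crop(b,190,220,330,340,5,'s15c')
"
```

```text
(no output)
```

View pics/w15c.png

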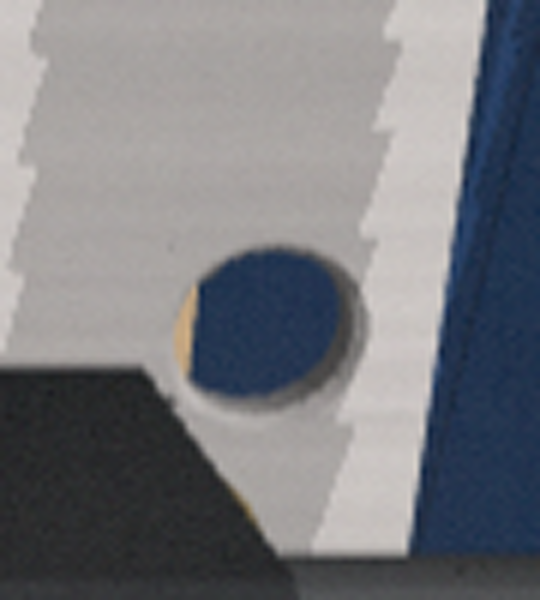

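View pics/s15c.png

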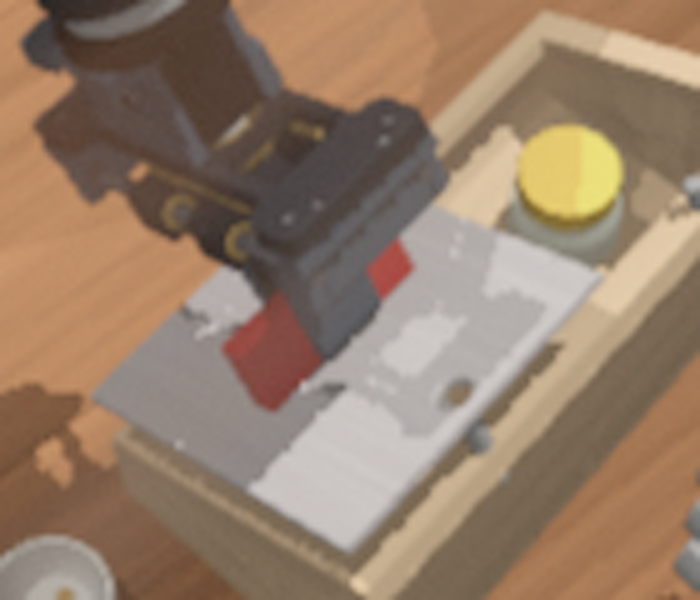

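```bash
python3 -c "
from place import *
s=state();Rm=R.from_euler('xyz',s['ee_rot'],degrees=True)
B=np.array([[0,1,0],[1,0,0],[0,0,-1.]])
hole=s['ee_pos']+Rm.apply(B@[74.7,0,4]+[-1.4,0.4,17.3])
n=R.from_euler('z',7.9,degrees=True).apply([-.5,0,.866])
print(hole.round(1),proj('scene',[hole,PIN,PIN+13*n]).round(1),proj('top',[PIN,PIN+13*n]).round(1), proj('scene',[PIN+29*n, PIN+33*n]))
"
```

```text
[ 706.5 -193.   175.8] [[279.3 297.9]
 [285.3 308.5]
 [283.  304.3]] [[335.3 160.3]
 [335.8 161.1]] [[280.06762606 299.12464504]
 [279.33783282 297.80363515]]
```

>>> {"method": "play_rows", "body": {
  "plan": [
    [0.0,0.0005,-0.0005,0.004,0,0,0],
    [0.0,0,0,0.004,0,0,0],
    [0.0,0,0,0.003,0,0,0],
    [0.0,0,0,0,0,0,0]
  ]
}}

```text
time_s: 18.45
ee_pos: [640.8, -200.3, 139.6]
ee_rot: [149.9, 0.1, 97.9]
force: [-1.1, 0.4, -3.4]
gripper_width: 13.9
```

```bash
python3 -c "
from place import *
show(16)
a=grab_frame('wrist');save(a,'w16');crop(a,380,210,470,310,6,'w16c')
"
```

```text
pos [ 640.8 -200.3  139.6] [1.499e+02 1.000e-01 9.790e+01] F [-1.1  0.4 -3.4] w 13.9 q [-26.0, 21.0, 106.0, 32.0, 32.0, -59.0]
target [ 641.4 -200.1  138. ] d cur axes [ 0.  -0.3  1.7] rot [ 0.0016  0.0011 -0.0001] d in target axes [ 0.  -0.3  1.7]
```

View pics/w16c.png

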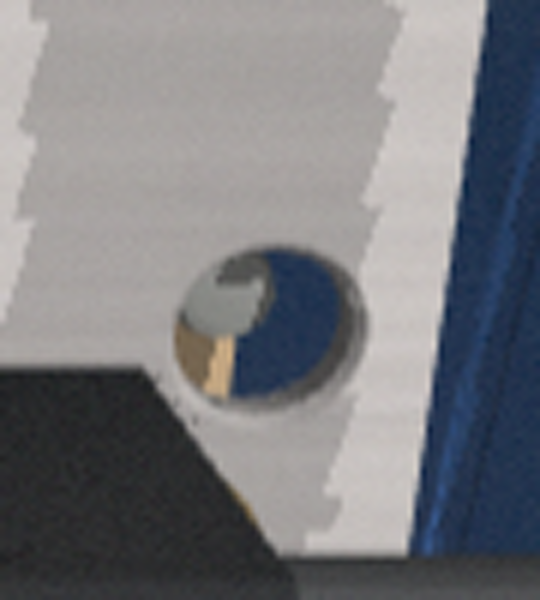

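```bash
python3 -c "
from place import *
s=state()
Rb=R.from_euler('z',7.9,degrees=True);up=Rb.apply([.866,0,.5]);n=Rb.apply([-.5,0,.866]);y=Rb.apply([0,1,0])
th=np.linspace(0,2*np.pi,60)
f=lambda P:((proj('wrist',P,s)-[380,210])*6)
im=cv2.imread('pics/w16c.png')
for h,rad,c in((13,5,(0,0,255)),(11,5,(0,255,255))):
    C=np.array([PIN+h*n+rad*(np.cos(t)*up+np.sin(t)*y) for t in th]); cv2.polylines(im,[f(C).astype(int)],True,c,1)
Rm=R.from_euler('xyz',s['ee_rot'],degrees=True);B=np.array([[0,1,0],[1,0,0],[0,0,-1.]])
for z,c in((4,(0,255,0)),(0,(255,0,255))):
    C=np.array([s['ee_pos']+Rm.apply(B@[74.7+8*np.cos(t),8*np.sin(t),z]+[-1.4,.4,17.3]) for t in th]); cv2.polylines(im,[f(C).astype(int)],True,c,1)
cv2.imwrite('pics/w16o.png',im)
print(f(np.array([PIN+13*n,PIN+13*n+up,PIN+13*n+y])))
"
```

```text
[[222.25487249 289.37334214]
 [232.98408279 289.36401184]
 [223.3840982  279.4755961 ]]
```

View pics/w16o.png

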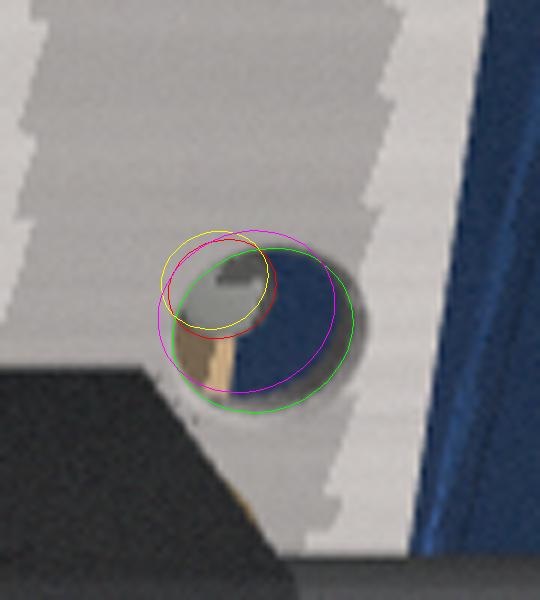

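>>> {"method": "play_rows", "body": {
  "plan": [
    [0.0,0,-0.001,0.003,0.001,0.001,0],
    [0.0,0,0,0.003,0,0,0],
    [0.0,0,0,0.002,0,0,0],
    [0.0,0,0,0,0,0,0]
  ]
}}

```text
time_s: 18.9
ee_pos: [644.3, -199.9, 131.8]
ee_rot: [149.9, 0.0, 97.9]
force: [-0.6, -0.2, -3.2]
gripper_width: 13.6
```

```bash
python3 -c "
from place import *
show(8)
a=grab_frame('wrist');save(a,'w17');crop(a,380,210,470,310,6,'w17c')
"
```

```text
pos [ 644.3 -199.9  131.8] [149.9   0.   97.9] F [-0.6 -0.2 -3.2] w 13.6 q [-26.0, 21.0, 106.0, 33.0, 31.0, -59.0]
target [ 645.4 -199.6  131.1] d cur axes [0.2 0.6 1.2] rot [ 0.0009  0.0003 -0.0001] d in target axes [0.2 0.6 1.2]
```

View pics/w17c.png

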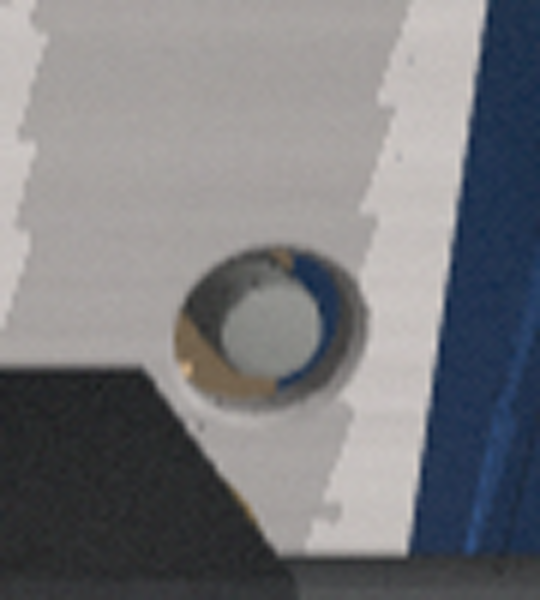

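>>> {"method": "play_rows", "body": {
  "plan": [
    [0.0,0,0,0.002,0.001,0,0],
    [0.0,0,0,0.002,0,0,0],
    [0.0,0,0,0.001,0,0,0],
    [0.0,0,0,0,0,0,0]
  ]
}}

```text
time_s: 19.35
ee_pos: [647.1, -199.7, 127.5]
ee_rot: [150.0, 0.0, 97.9]
force: [0.9, 0.2, -2.6]
gripper_width: 13.6
```

```bash
python3 -c "
from place import *
show(0)
a=grab_frame('wrist');crop(a,380,210,470,310,6,'w18c')
"
```

```text
pos [ 647.1 -199.7  127.5] [150.    0.   97.9] F [ 0.9  0.2 -2.6] w 13.6 q [-26.0, 22.0, 106.0, 33.0, 30.0, -60.0]
target [ 649.3 -199.   124.1] d cur axes [0.3 0.3 4. ] rot [ 0.0003  0.0006 -0.    ] d in target axes [0.3 0.3 4. ]
```

View pics/w18c.png

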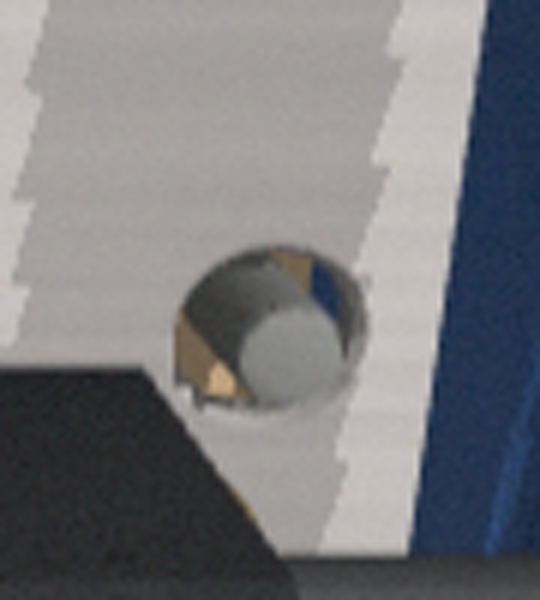

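>>> {"method": "play_rows", "body": {
  "plan": [
    [0.0,0,0,0.0015,0,0,0],
    [0.0,0,0,0.0015,0,0,0],
    [0.0,0,0,0,0,0,0]
  ]
}}

```text
time_s: 19.7
ee_pos: [648.7, -199.5, 124.9]
ee_rot: [150.0, 0.0, 97.9]
force: [-0.9, 0.5, -2.1]
gripper_width: 13.9
```

```bash
python3 -c "
from place import *
show(0)
"
```

```text
pos [ 648.7 -199.5  124.9] [150.    0.   97.9] F [-0.9  0.5 -2.1] w 13.9 q [-26.0, 22.0, 106.0, 34.0, 30.0, -60.0]
target [ 649.3 -199.   124.1] d cur axes [0.4 0.2 1. ] rot [0.0006 0.0008 0.0001] d in target axes [0.4 0.2 1. ]
```

>>> {"method": "play_rows", "body": {
  "plan": [
    [0.0,0,0,0.001,0,0,0],
    [0.0,0,0,0.001,0,0,0],
    [0.0,0,0,0,0,0,0]
  ]
}}

```text
time_s: 20.0
ee_pos: [649.3, -199.7, 124.4]
ee_rot: [149.9, 0.0, 97.9]
force: [-0.4, 0.2, -3.8]
gripper_width: 13.8
```

```bash
python3 -c "
from place import *
show(0)
a=grab_frame('wrist');save(a,'w19');crop(a,380,210,470,310,6,'w19c')
"
```

```text
pos [ 649.3 -199.7  124.4] [149.9   0.   97.9] F [-0.4  0.2 -3.8] w 13.8 q [-26.0, 22.0, 106.0, 34.0, 30.0, -60.0]
target [ 649.3 -199.   124.1] d cur axes [ 0.6 -0.   0.3] rot [0.0013 0.0008 0.0003] d in target axes [ 0.6 -0.   0.3]
```

View pics/w19.png

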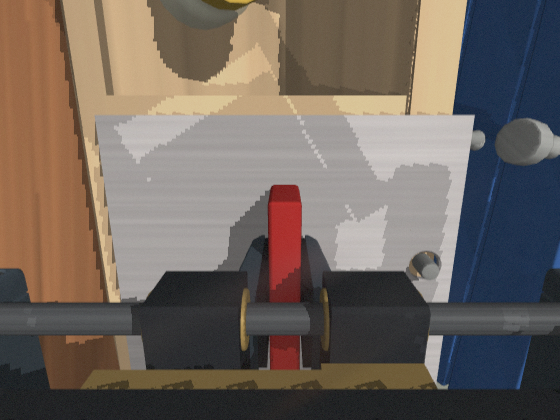

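>>> {"method": "play_rows", "body": {
  "plan": [
    [0.0,0,0,0.001,0,0,0],
    [0.0,0,0,0.001,0,0,0],
    [0.0,0,0,0,0,0,0]
  ]
}}

```text
time_s: 20.35
ee_pos: [649.4, -199.8, 124.4]
ee_rot: [149.9, 0.0, 97.9]
force: [-0.9, -0.8, -2.8]
gripper_width: 13.6
```

```bash
python3 -c "
from place import *
show(0)
"
```

```text
pos [ 649.4 -199.8  124.4] [149.9   0.   97.9] F [-0.9 -0.8 -2.8] w 13.6 q [-26.0, 22.0, 106.0, 34.0, 30.0, -60.0]
target [ 649.3 -199.   124.1] d cur axes [ 0.7 -0.1  0.3] rot [0.0018 0.0004 0.0007] d in target axes [ 0.7 -0.1  0.3]
```

>>> {"method": "play_rows", "body": {
  "plan": [
    [0.0,0,0,0.003,0,0,0],
    [0.0,0,0,0.003,0,0,0]
  ]
}}

```text
time_s: 20.55
ee_pos: [649.8, -199.9, 124.1]
ee_rot: [149.8, 0.1, 98.1]
force: [-25.3, -3.3, 23.6]
gripper_width: 13.9
```

```bash
python3 -c "
from place import *
show(0)
a=grab_frame('wrist');save(a,'w20');crop(a,380,210,470,310,6,'w20c')
b=grab_frame('scene');crop(b,190,220,330,340,5,'s20c')
"
```

```text
pos [ 649.8 -199.9  124.1] [1.498e+02 1.000e-01 9.810e+01] F [-25.3  -3.3  23.6] w 13.9 q [-26.0, 22.0, 106.0, 34.0, 30.0, -60.0]
target [ 649.3 -199.   124.1] d cur axes [ 0.9 -0.3 -0.2] rot [0.003  0.     0.0031] d in target axes [ 0.9 -0.3 -0.2]
```

View pics/w20c.png

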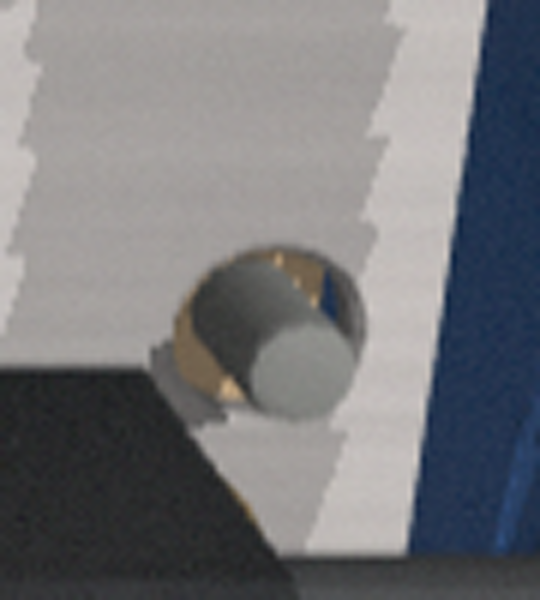

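View pics/s20c.png

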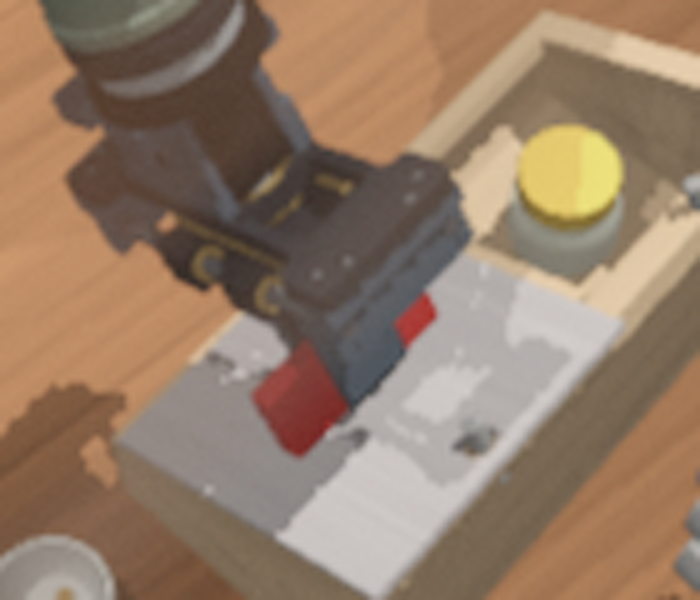

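>>> {"method": "play_rows", "body": {
  "plan": [
    [0.0,0,0,0,0,0,0],
    [0.0,0,0,0,0,0,0],
    [0.045,0,0,0,0,0,0],
    [0.045,0,0,0,0,0,0],
    [0.045,0,0,0,0,0,0],
    [0.045,0,0,0,0,0,0],
    [0.045,0,0,0,0,0,0]
  ]
}}

```text
time_s: 21.35
ee_pos: [652.5, -200.9, 126.2]
ee_rot: [149.5, 0.3, 97.9]
force: [0.4, 0.0, 0.4]
gripper_width: 44.8
```

```bash
python3 -c "
from place import *
show(0)
a=grab_frame('wrist');save(a,'w21')
"
```

```text
pos [ 652.5 -200.9  126.2] [149.5   0.3  97.9] F [0.4 0.  0.4] w 44.8 q [-26.0, 22.0, 106.0, 34.0, 30.0, -60.0]
target [ 649.3 -199.   124.1] d cur axes [ 2.3 -3.6  0.3] rot [0.0088 0.004  0.0031] d in target axes [ 2.3 -3.6  0.3]
```

View pics/w21.png

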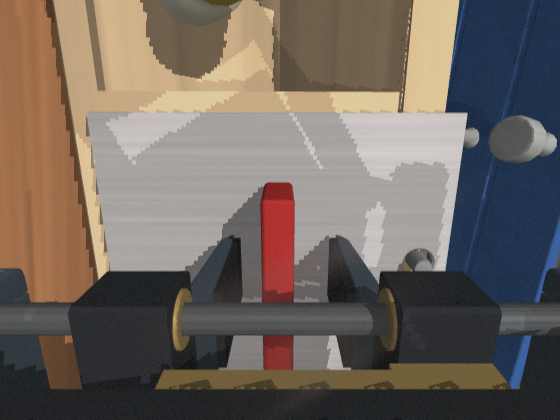

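Released, and the bar stands clear of both fingers. Now I'll withdraw along the tool axis.

>>> {"method": "play_rows", "body": {
  "plan": [
    [0.045,0,-0.003,-0.015,0,0,0],
    [0.045,0,0,-0.04,0,0,0],
    [0.045,0,0,-0.045,0,0,0],
    [0.045,0,0,-0.045,0,0,0],
    [0.045,0,0,0,0,0,0]
  ]
}}

```text
time_s: 21.9
ee_pos: [572.4, -211.2, 255.1]
ee_rot: [149.7, 0.3, 97.9]
force: [0.9, -0.7, 1.1]
gripper_width: 44.9
```

```bash
python3 -c "
from place import *
s=state();np.save('w22.npy',np.r_[s['ee_pos'],s['ee_rot']])
a=grab_frame('wrist');save(a,'w22')
show(0)
b=grab_frame('scene');save(b,'s22');crop(b,190,220,350,340,5,'s22c')
b=grab_frame('top');save(b,'t22')
"
```

```text
pos [ 572.  -210.5  252.3] [149.8   0.2  98. ] F [ 0.3  0.4 -0.7] w 45.0 q [-31.0, 9.0, 104.0, 26.0, 45.0, -54.0]
target [ 649.3 -199.   124.1] d cur axes [  1.    3.1 150.1] rot [0.0028 0.0019 0.0024] d in target axes [  0.7   3.5 150.1]
```

View pics/w22.png

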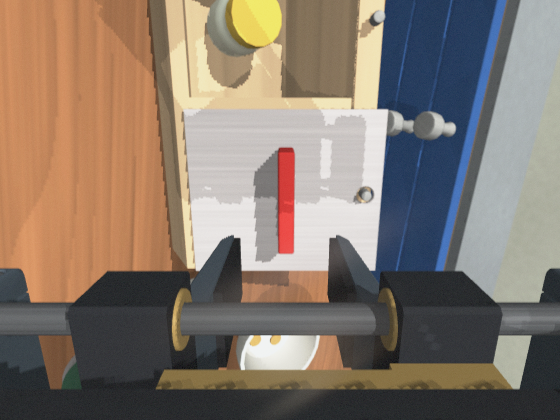

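View pics/s22c.png

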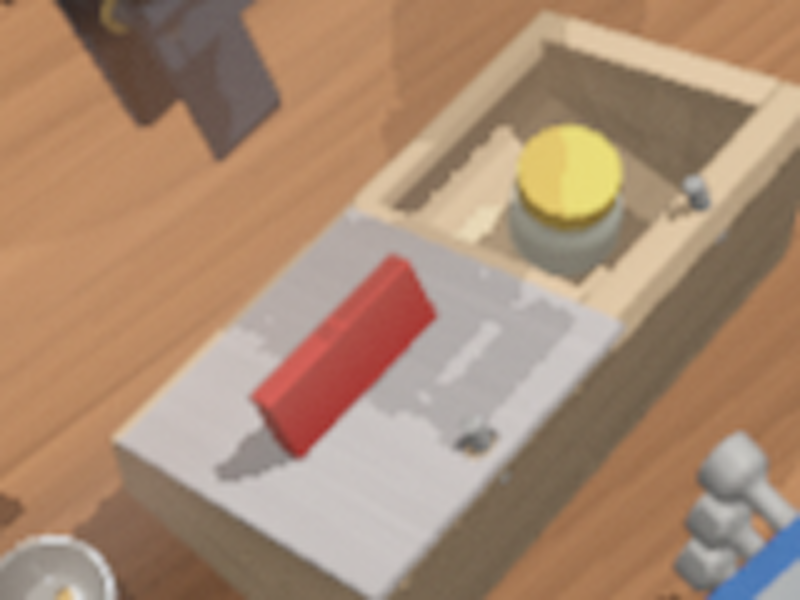

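View pics/s22.png

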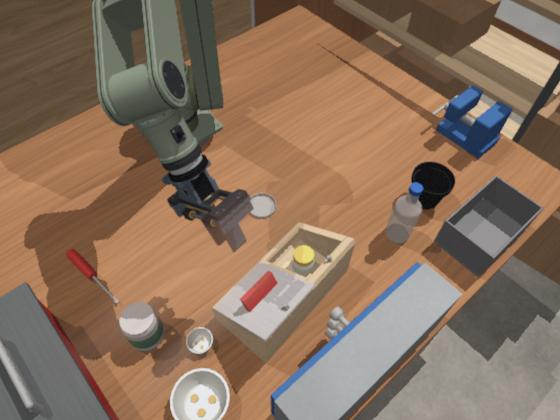

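```bash
python3 - <<'E'
from place import *
a=np.load('w22.npy');s={'ee_pos':a[:3],'ee_rot':a[3:]}
K,M=cam('wrist',s)
im=cv2.imread('pics/w22.png')[:,:,::-1];crop(im,340,170,400,220,10,'w22h')
P=np.array([(-90,78,4),(90,78,4),(90,-78,4),(-90,-78,4)],float);q=np.array([(183,109),(388,110),(377,272),(192,270)],float)
ok,rv,tv=cv2.solvePnP(P[:3],q[:3],K,None,flags=cv2.SOLVEPNP_ITERATIVE) if 0 else cv2.solvePnP(P,q,K,None)
C=np.linalg.inv(M)@np.r_[np.c_[cv2.Rodrigues(rv)[0],tv],[[0,0,0,1]]]
z=C[:3,2];print('tilt',np.degrees(np.arccos(z[2])),'yaw of y',np.degrees(np.arctan2(-C[0,1],C[1,1])),'hole',C@[74.7,0,0,1],'pin',PIN)
E
```

```text
tilt 31.086834738163294 yaw of y 6.98622189458601 hole [ 720.41494695 -191.98312737  149.43741869    1.        ] pin [ 722.5 -190.3  146.7]
```

View pics/w22h.png

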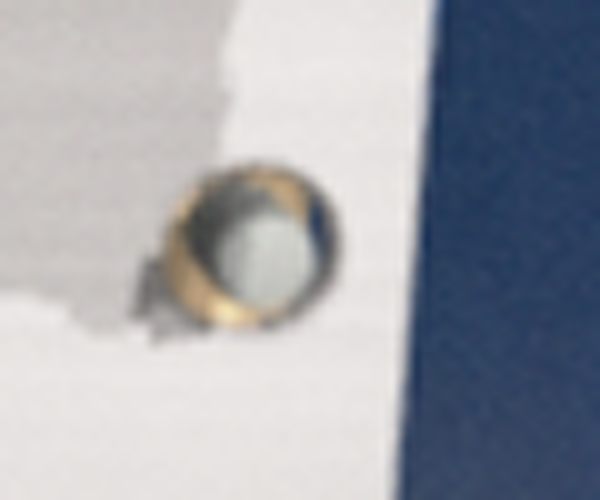

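View pics/t22.png

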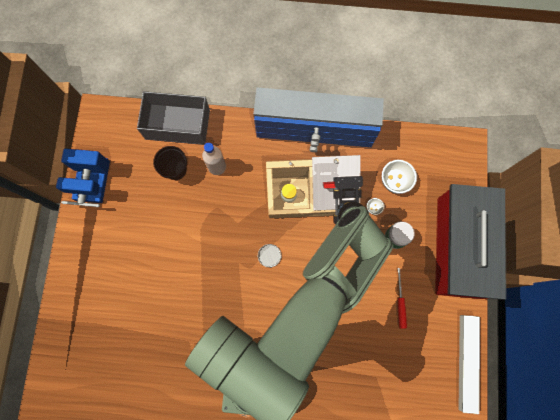

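```bash
python3 -c "
from workcell import *
print(state()['force']);print(job_done())"
```

```text
[-0.06074312  1.01879112 -0.67816494]
the job is handed in; nothing more can be done
None
```

The knob is in the middle-sized white bowl in the right bay, and the aluminium cover lies over that bay with its hole over the pin. I handed the job in at about 22 s of the 56 s.

**Knob:** after release, the wrist picture showed it standing upright in the bowl. I could not check it again once the cover was on.

**Cover:** it was pressed down until it met the slope firmly (about 34 N), then released.
- **Fit:** the last pictures show the pin through the hole and the plate lying flat on the slope. A rough fit of the plate's corners gave a tilt of 31° against the 30° slope. It put the plate about 1° off the bin's direction, and the hole about 4 mm from the pin's foot by measurement.
- **Disagreement:** that 4 mm is more than the 3 mm play between pin and hole allows, so I put it down to measuring error. The limit is 7 mm.

**Everything else:** the left bay with the mustard jar is open. In the last camera pictures the jar, tin lid, pot, bottle, can and screwdriver stand where they were at the start. The arm was about 150 mm clear of the cover at hand-in, touching nothing.

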